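# Refill the ratcheted chocolate dispenser

### The arm

A 6-joint arm with a two-finger parallel gripper is mounted at the origin on the work surface. World frame = base frame: x ahead of the robot, y to its left, z up, the work surface at z = 0. Lengths are in mm, angles in rad, forces in N, time in s.
With the tool pointing down it reaches from about 400 to 925 mm from the base axis. Payload 12.5 kg.
Tool frame: the origin (TCP) lies at the very end of the fingers, on their centre line; the grasp point (between the pads) lies env.hold_point_z behind it (env.hold_point_z is the distance from the TCP to the grasp point, in mm); y points along the fingers, z is the direction in which the jaws open and shut, and the axes are right-handed (so a half turn about y gives the same grasp; the last joint's range is limited). The gripper opens to 95 mm and grips with 3 to 60 N. Pads are 20 mm wide; open, the fingers measure 119 mm over their backs; the gripper's body (75 mm by 180 mm) begins 59 mm behind the grasp point.
Start: joints at [1.214, 0.491, 1.559, -0, 1.092, -0.106], TCP at [155.094, 605.469, 214.661] pointing down, gripper open.
Joint ranges: [-3.1, 3.1], [-0.84, 2.19], [0.05, 2.79], [-1.13, 4.28], [0.06, 2.93], [-2.69, 2.69]. Speed limits (rad/s): [2.22, 2.22, 2.79, 3.14, 3.14, 3.14].

### API

Orientations are given as [roll, pitch, yaw] about the fixed x, y, z axes, in that order (R = Rz(yaw) Ry(pitch) Rx(roll)).
In Python, from cell import env gives the robot as it stands.
- The arm moves only by the shell command python3 -m inch 'ROWS'. ROWS is JSON, one flat list of numbers, 7 for each row, row after row: the shift along the tool's x, y, z in m, then the turn, a rotation vector about the tool's x, y, z in degrees, then the closure, from -1 (fully open) to 1 (shut). In form: [tx, ty, tz, ax, ay, az, hand, tx, ty, tz, ax, ay, az, hand, ...]. A call has 1 to 10 rows; each row shifts and turns the commanded pose from where the row before left it, along the tool's axes as they then stand; what a row does not reach is not made up. A row lasts 1/10 s, in which the tool goes at most 50 mm and 8.59 degrees, less where a joint would pass 70% of its speed; a pose out of reach is approached as far as the arm can. A call is refused whole if a number of a shift passes 0.05 or a number of a turn 8.59, either way. A call with a gripper value outside its range is refused whole. The fingers move at their own pace and stop on an object; the grip force is fixed at half the most. Time passes only in rows, so rows that do not move let the fingers close. It gives the time, the measured TCP pose, the force and the opening at its end, in the units of the state.
- env.state(): the state, without advancing time (a new reading comes with each control period).
- env.read_camera(name): name is "scene" or "top" or "wrist"; returns a dict with "pixels" (420x560x3 uint8, blue, green, red), "depth" (420x560 float32, mm along the optical axis (not along the pixel's ray), 0 where there is no reading), "mtx" (3x3 intrinsics, pixels), "R" (3x3) and "t" (3): a world point X has camera coordinates R X + t. Camera axes: x right, y down, z forward; pixel columns grow to the right and rows downward; lengths in mm; the calibration is good to about 2 mm. A picture is of the moment at which its call begins.
- env.job_done(): hands the job in, once; it reports no verdict.
The state is a dict: "t": time; "joints": joint angles; "qvel": joint speeds; "tau": joint torques, N m; "eef_pos": TCP position; "tcp_rot": TCP orientation; "ft_force": force on the tool from outside, world axes, zero at the start; "moment": the same for the moment, N m; "opening": opening from 0.0 (shut) to 1.0 (fully open).
Only numpy, scipy, OpenCV 4.12 (cv2) and the standard library are available. Lean on these libraries where they do the work, as an engineer would, in place of code of your own. Each camera call takes 0.05 s, during which the arm holds its last target.

### The job

Put every chocolate bar - those sunk flush in the blue tray (press the red-marked end of a bar so that its other end tips up) and the one lying loose on the shelf - flat into its own pocket of the round dispenser: the first bar into the first pocket, at the open loading window, then one click of the black knob clockwise to bring up the next pocket for the next bar, skipping no pocket. When all the bars are in, flip the pawl back by its red tab so that it stays clear of the teeth, turn the knob back all the way to its starting stop, and flip the pawl down onto the teeth again. Leave the butter dish, egg tray and tongs where they are.

Things in the scene. Friction and masses are not known exactly. Their poses are not given: they have to be found in the camera images.
- carousel: Fixed mint dispenser base, 296 mm disc, 20 mm high; origin under its centre, on the wheel's axis. Loading window (red rim mark) towards its -x, pawl on its +y side. A fixed clear cover with a red edge (49 to 52 mm above the shelf, from 56 mm radius outwards) hides the waiting pockets from 31 deg counter-clockwise of the window on (from above), for 125 deg; the rest is open above.
- wheel (a joint): White pocket wheel with its knob, rad, clockwise from above, starting stop 0, end stop 2.70. A step is 0.6283: at k steps pocket k+1 is at the window. The pawl clicks behind a rim tooth (tops 43 mm up) 0.04 before each step. Stays as left, friction 0.08 N m. Round black knob on the axis: 44 mm wide, 34 to 85 mm above the shelf; all else within 55 mm of the axis is below 36 mm.
- window (a point): Fixed point on the pocket floor (30 mm above the shelf) at the loading window, 88 mm from the wheel axis. A bar laid here with its length radial is in the pocket that stands at the window.
- pocket1 (a point): Centre of the floor of pocket 1 (turns with the wheel), 88 mm from the axis, 0 deg counter-clockwise from pocket 1. Pockets 1 to 5 are 36 deg sectors from 55 to 122 mm radius between 3 mm thick walls 4 mm high; a bar lies in them with its length radial. The other half of the wheel is blank.
- pocket2 (a point): Centre of the floor of pocket 2 (turns with the wheel), 88 mm from the axis, 36 deg counter-clockwise from pocket 1. Pockets 1 to 5 are 36 deg sectors from 55 to 122 mm radius between 3 mm thick walls 4 mm high; a bar lies in them with its length radial. The other half of the wheel is blank.
- pocket3 (a point): Centre of the floor of pocket 3 (turns with the wheel), 88 mm from the axis, 72 deg counter-clockwise from pocket 1. Pockets 1 to 5 are 36 deg sectors from 55 to 122 mm radius between 3 mm thick walls 4 mm high; a bar lies in them with its length radial. The other half of the wheel is blank.
- pocket4 (a point): Centre of the floor of pocket 4 (turns with the wheel), 88 mm from the axis, 108 deg counter-clockwise from pocket 1. Pockets 1 to 5 are 36 deg sectors from 55 to 122 mm radius between 3 mm thick walls 4 mm high; a bar lies in them with its length radial. The other half of the wheel is blank.
- pocket5 (a point): Centre of the floor of pocket 5 (turns with the wheel), 88 mm from the axis, 144 deg counter-clockwise from pocket 1. Pockets 1 to 5 are 36 deg sectors from 55 to 122 mm radius between 3 mm thick walls 4 mm high; a bar lies in them with its length radial. The other half of the wheel is blank.
- pawl (a joint): Gravity pawl, rad: 0 = down behind a tooth; thrown back it stays at its stop, 2.2 (balance near 1.35; well under 1 N moves it). Its steel arm, 6 mm round, 44 mm long from the axle, at dispenser y +128 mm, points to +x and 22 deg down at 0; thrown back it stands up, leaning 14 deg past upright to -x: pushed over to +x it falls onto the teeth.
- pawl_pivot (a point): Fixed point on the pawl's axle, 55 mm above the shelf, in the dispenser frame at x -41, y +128 mm (above the teeth ring). The axle runs along the dispenser's y, 6 mm thick, out to y +175; a post (12 x 10 mm) up to 58 mm high carries it at y +137 to +147.
- pawl_tab (a point): Upper end of the pawl's red tab: 16 mm wide (along the axle), 4 mm thick, 35 mm from the axle, at dispenser y +165 mm. Pawl down: it stands up, 75 deg above the dispenser's +x. Pushed towards -x, over the axle, it throws the pawl back and then points to -x, slightly down.
- tray: Fixed blue tip-up tray, 91 (x) x 184 (y) x 42 mm high; origin on the shelf. Wells 1, 2, 3, some empty, at y -58, 0, +58 mm, each 48 mm wide (y), from x -26 to +48 mm; red marks at the +x end, where to press. A seated bar lies along the tray's x, centred on x = 0, top flush with the tray's; its rocker pivots about x = 0, 26 mm above the shelf.
- rocker1 (a joint): Rocker under the bar of well 1, rad: 0 level, 0.5 (stop) with the +x end pressed down and the bar's -x end tipped up some 9 mm above the tray's top. Friction 0.03 N m, so it stays as left.
- rocker2 (a joint): Rocker under the bar of well 2, rad: 0 level, 0.5 (stop) with the +x end pressed down and the bar's -x end tipped up some 9 mm above the tray's top. Friction 0.03 N m, so it stays as left.
- rocker3 (a joint): Rocker under the bar of well 3, rad: 0 level, 0.5 (stop) with the +x end pressed down and the bar's -x end tipped up some 9 mm above the tray's top. Friction 0.03 N m, so it stays as left.
- bar1: Brown chocolate bar, 44 (x) x 30 (y) x 14 (z) mm, 30 g; origin at the centre of its underside. In well 1 of the tray at the start, or absent.
- bar2: Brown chocolate bar, 44 (x) x 30 (y) x 14 (z) mm, 30 g; origin at the centre of its underside. In well 2 of the tray at the start, or absent.
- bar3: Brown chocolate bar, 44 (x) x 30 (y) x 14 (z) mm, 30 g; origin at the centre of its underside. In well 3 of the tray at the start, or absent.
- bar4: Brown chocolate bar, 44 (x) x 30 (y) x 14 (z) mm, 30 g; origin at the centre of its underside. Lies loose on the shelf at the start.
- butter_dish: White butter dish, 170 x 100 x 72 mm, bystander.
- egg_tray: Grey egg tray with eggs, 100 x 150 x 68 mm, bystander.
- tongs: Steel tongs, 200 mm long, bystander.

How it is judged:
By the outcome, as a careful person would: the job done as asked, in the order asked, and still so for the second after the job is handed in, with the robot touching nothing.
Of bar1, bar2, bar3 only 2 to 3 are there at a start; the rules pass over those that are not, and their reading is None.
At some moment in a run one of bar4 may be knocked a few centimetres aside while the robot is not near it.
Once in a run the grip may slacken for a moment while it holds something.
It also fails if it takes over 210 s, if anything falls off the work surface, if the arm or the gripper's body presses on something with over 40 N, if the wrist force passes 120 N, or if a joint passes its speed limit or range.

## Working session

There is one attempt and no reset: what is moved stays moved. The work goes in short steps, Python scripts to look and compute and a shell command to move; the robot and the scene stay as the last step left them, time stands still between calls to the robot, and variables do not carry over. Pictures are saved under pics/ and viewed, and the job is handed in when it is done.

```bash
ls; mkdir -p pics; python3 - <<'E'
from cell import env
import cv2,numpy as np
print(env.hold_point_z)
s=env.state();print(s)
for n in ["scene","top","wrist"]:
    c=env.read_camera(n);cv2.imwrite(f"pics/{n}0.png",c["pixels"]);np.savez(f"pics/{n}0.npz",**{k:c[k] for k in c})
    print(n,c["mtx"].tolist(),np.round(c["R"],3).tolist(),c["t"], -c["R"].T@c["t"])
E
```

```text
pics
18.8
{'t': 0.0, 'joints': array([ 1.21440138e+00,  4.91586668e-01,  1.55946329e+00,  1.07735780e-05,
        1.09168256e+00, -1.05647342e-01]), 'qvel': array([-0.00038471,  0.00042288,  0.00026689, -0.00153034, -0.0028171 ,
       -0.00040331]), 'tau': array([-1.23677208e-03, -6.12625122e+01, -2.58193338e+01,  6.92244200e-02,
        4.82199644e-02, -1.86940943e-04]), 'eef_pos': array([154.99815383, 605.2221075 , 214.04013807]), 'tcp_rot': array([-1.57192882e+00,  1.29700923e-04, -2.50752649e-01]), 'ft_force': array([-0.54308224, -0.15982719, -0.55248544]), 'moment': array([-0.01335402, -0.0284574 , -0.01788323]), 'opening': 0.9995910283026175}
scene [[445.5585126093033, 0.0, 274.43690848803635], [0.0, 445.5585126093033, 213.35437929012508], [0.0, 0.0, 1.0]] [[-0.239, 0.971, 0.005], [0.793, 0.198, -0.576], [-0.56, -0.134, -0.818]] [ 211.11421242 -435.94409684 1456.10783153] [1211.83936736   75.90502139  938.37639504]
top [[409.4252318013515, 0.0, 272.03516632661047], [0.0, 409.4252318013515, 211.8721685194003], [0.0, 0.0, 1.0]] [[-0.013, -1.0, 0.021], [-0.981, 0.008, -0.192], [0.192, -0.023, -0.981]] [ -90.71591793  622.12697415 1101.43633892] [ 397.67131316  -70.50307882 1202.21470669]
wrist [[340.01703316550453, 0.0, 278.02031813484155], [0.0, 340.01703316550453, 203.3305072267039], [0.0, 0.0, 1.0]] [[0.248, 0.969, -0.0], [0.93, -0.238, 0.28], [0.272, -0.07, -0.96]] [-624.63909824  -31.60794775  391.63458694] [ 77.75521039 625.02995245 384.50279698]
```

View pics/scene0.png

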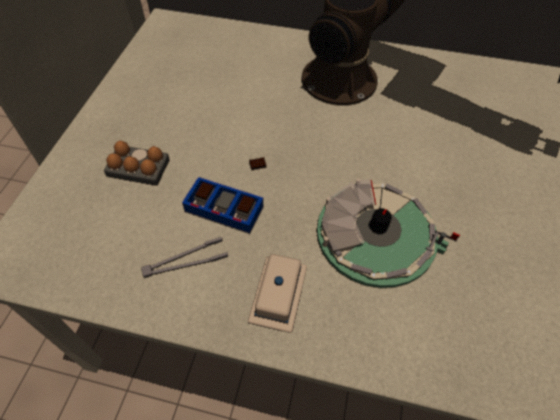

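View pics/top0.png

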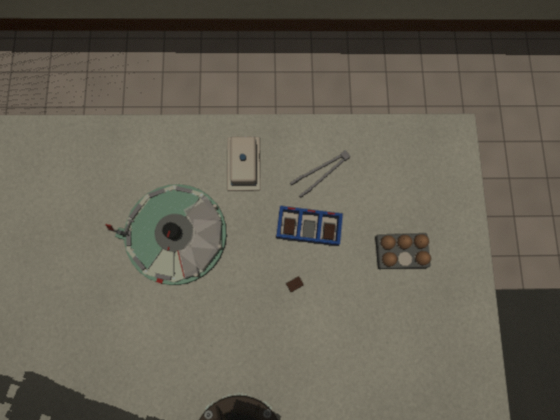

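View pics/wrist0.png

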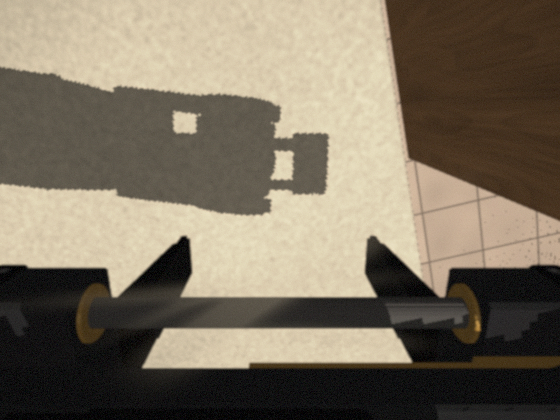

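The top view shows the dispenser at about (175,233), with its pawl at (115,230), knob at (172,232) and window mark at (160,280). The tray is at (310,226), with bars at (290,226) and (329,231) and an empty middle well. The loose bar is at (295,284). Next I'll enlarge and measure.

```bash
cat > h.py <<'E'
import numpy as np,cv2
def load(n): return dict(np.load(f"pics/{n}.npz"))
def ray(c,u,v,z):
    K=c["mtx"];d=c["R"].T@np.array([(u-K[0,2])/K[0,0],(v-K[1,2])/K[1,1],1]);o=-c["R"].T@c["t"]
    s=(z-o[2])/d[2];return o+s*d
def proj(c,X):
    p=c["R"]@np.asarray(X,float)+c["t"];q=c["mtx"]@p;return q[:2]/q[2]
def depthpt(c,u,v):
    K=c["mtx"];z=c["depth"][int(round(v)),int(round(u))];p=np.array([(u-K[0,2])/K[0,0]*z,(v-K[1,2])/K[1,1]*z,z]);return c["R"].T@(p-c["t"])
def cloud(c):
    K=c["mtx"];h,w=c["depth"].shape;u,v=np.meshgrid(np.arange(w),np.arange(h));z=c["depth"]
    p=np.stack([(u-K[0,2])/K[0,0]*z,(v-K[1,2])/K[1,1]*z,z],-1);return (p-c["t"])@c["R"]
E
python3 - <<'E'
from h import *
t=load("top0");s=load("scene0")
a=cv2.resize(t["pixels"][170:300,100:240],None,fx=5,fy=5,interpolation=cv2.INTER_CUBIC)[:600,:]
cv2.imwrite("pics/tz1.png",a)
a=cv2.resize(t["pixels"][190:300,265:365],None,fx=5,fy=5,interpolation=cv2.INTER_CUBIC);cv2.imwrite("pics/tz2.png",a)
a=cv2.resize(s["pixels"][170:290,310:470],None,fx=5,fy=5,interpolation=cv2.INTER_CUBIC);cv2.imwrite("pics/sz1.png",a)
P=cloud(t)
for n,(u,v) in dict(knob=(172,232),win=(160,281),loose=(295,284),trayrim=(310,243),b1=(290,226),b3=(329,231),butter=(243,157),cover=(200,250),blank=(150,220)).items(): print(n,P[v,u].round(0))
E
```

```text
knob [562. 178.  87.]
win [432. 222.  20.]
loose [ 419. -162.   12.]
trayrim [ 538. -210.    0.]
b1 [ 583. -149.   44.]
b3 [ 567. -260.   44.]
butter [782. -15.  70.]
cover [516. 105.  54.]
blank [606. 253.  35.]
```

View pics/tz1.png

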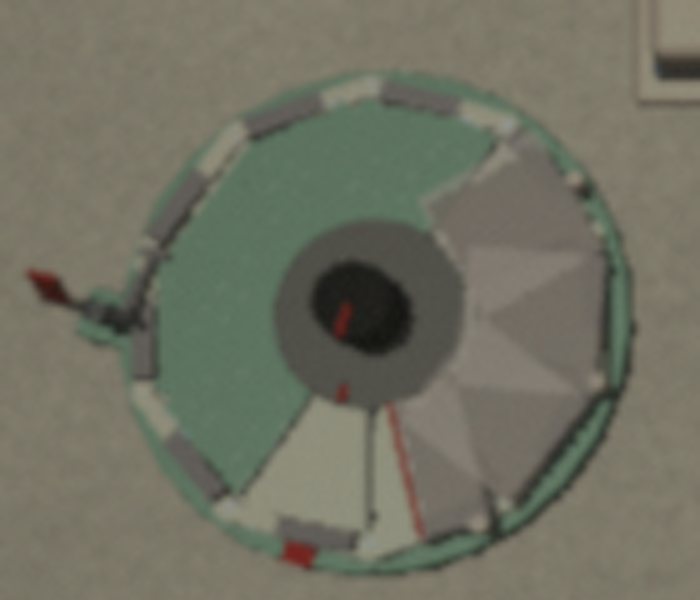

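View pics/tz2.png

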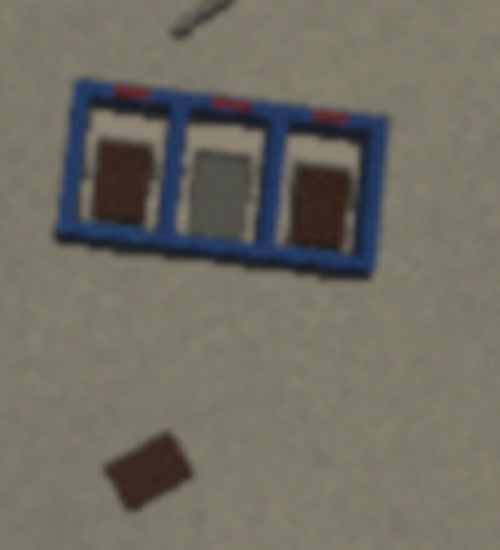

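View pics/sz1.png

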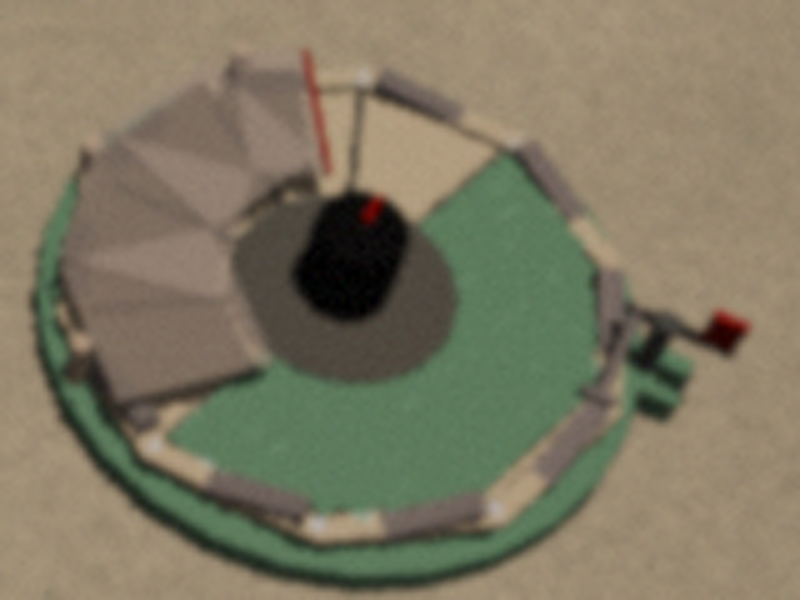

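```bash
cat > m.py <<'E'
from h import *
def blobs(mask,mn=15):
    n,l,st,ce=cv2.connectedComponentsWithStats(mask.astype(np.uint8))
    return [(st[i],ce[i],l==i) for i in range(1,n) if st[i][4]>=mn]
def rect(c,m,z,sx=None):
    cs,_=cv2.findContours(cv2.resize(m.astype(np.uint8)*255,None,fx=4,fy=4,interpolation=cv2.INTER_LINEAR)//128,cv2.RETR_EXTERNAL,cv2.CHAIN_APPROX_NONE)
    k=max(cs,key=cv2.contourArea)[:,0,:]
    w=np.array([ray(c,(u+.5)/4-.5,(v+.5)/4-.5,z)[:2] for u,v in k],np.float32)
    return cv2.minAreaRect(w),w
E
python3 - <<'E'
from m import *
for nm in ["top0","scene0"]:
    c=load(nm);p=c["pixels"];hsv=cv2.cvtColor(p,cv2.COLOR_BGR2HSV);H,S,V=hsv[...,0],hsv[...,1],hsv[...,2]
    print(nm)
    blue=(H>105)&(H<130)&(S>120)
    for st,ce,m in blobs(blue,60): r,_=rect(c,m,42);print(" blue",ce.round(1),r)
    green=(H>55)&(H<90)&(S>60)
    for st,ce,m in blobs(green,60):
        cs,_=cv2.findContours(m.astype(np.uint8),cv2.RETR_EXTERNAL,cv2.CHAIN_APPROX_NONE);k=cv2.convexHull(max(cs,key=cv2.contourArea))[:,0,:]
        w=np.array([ray(c,u,v,20)[:2] for u,v in k],np.float32);print(" green",ce.round(1),cv2.minEnclosingCircle(w),cv2.fitEllipse(w))
    red=((H<6)|(H>174))&(S>150)&(V>60)
    for st,ce,m in blobs(red,3): print(" red",ce.round(1),st, ray(c,*ce,20).round(1),ray(c,*ce,42).round(1))
    br=(H<18)&(S>100)&(V<75)&~red
    for st,ce,m in blobs(br,60):
        if nm=="top0" and not(150<ce[0]<350 and 190<ce[1]<300):continue
        if nm=="scene0" and not(150<ce[0]<480 and 130<ce[1]<300):continue
        print(" brown",ce.round(1),st[4],[rect(c,m,z)[0] for z in (14,42)])
    kn=(V<30)
    for st,ce,m in blobs(kn,60):
        if nm=="top0" and not(150<ce[0]<350 and 190<ce[1]<300):continue
        print(" dark",ce.round(1),st,ray(c,*ce,85).round(1))
E
```

```text
top0
 blue [310.4 227.1] ((585.6195678710938, -204.2517852783203), (182.31546020507812, 92.43021392822266), 82.24118041992188)
 red [290.5 208. ] [289 208   4   1   4] [ 640.4 -153.    20. ] [ 635.9 -151.5   42. ]
 red [108.5 225.5] [107 225   4   2   6] [593.1 376.4  20. ] [589.4 368.1  42. ]
 red [168.  233.5] [167 231   3   6  12] [568.  203.9  20. ] [564.8 198.8  42. ]
 red [159.2 280.4] [157 279   5   4  15] [434.1 223.9  20. ] [433.5 218.5  42. ]
 brown [288.8 225.9] 124 [((588.0728149414062, -147.0394287109375), (28.970876693725586, 43.12990951538086), 80.65803527832031), ((583.5860595703125, -145.2358856201172), (28.28817367553711, 42.113521575927734), 80.65803527832031)]
 brown [328.7 231.1] 125 [((571.4281616210938, -264.5628356933594), (28.213083267211914, 43.653263092041016), 81.59381866455078), ((567.3336791992188, -259.9898376464844), (27.548240661621094, 42.62465286254883), 81.59380340576172)]
 brown [294.4 283.8] 123 [((420.0343017578125, -159.9163818359375), (27.41130256652832, 40.79660415649414), 25.89656639099121), ((419.5072937011719, -157.80938720703125), (26.765
[... 1387 characters left out ...]
1797, 41.7618293762207), 28.86066436767578)]
 brown [204.  190.8] 171 [((552.5755615234375, -272.5296936035156), (34.81827163696289, 49.074249267578125), 81.55464935302734), ((572.5450439453125, -261.9753723144531), (33.76358413696289, 47.587745666503906), 81.5547866821289)]
 brown [245.5 204.4] 183 [((569.1122436523438, -154.7987060546875), (33.41769027709961, 51.38249206542969), 83.31373596191406), ((588.5808715820312, -147.81051635742188), (32.40546417236328, 49.82609558105469), 83.31369018554688)]
 dark [342.9  48.7] [ 303    0  103   99 4865] [-45.3  -5.5  85. ]
 dark [352.4   3.5] [330   0  45  11 321] [-314.2  -13.1   85. ]
 dark [379.6 221.8] [369 209  22  25 374] [591.4 178.1  85. ]
```

```bash
python3 -m inch '[0.039,0,-0.026,0,0,0,-0.2, 0.039,0,-0.026,0,0,0,-0.2, 0.039,0,-0.026,0,0,0,-0.2, 0.039,0,-0.026,0,0,0,-0.2, 0.039,0,-0.026,0,0,0,-0.2, 0.039,0,-0.026,0,0,0,-0.2, 0.039,0,-0.026,0,0,0,-0.2, 0.039,0,-0.026,0,0,0,-0.2, 0.039,0,-0.026,0,0,0,-0.2, 0.039,0,-0.026,0,0,0,-0.2]'; python3 -m inch '[0.039,0,-0.026,0,0,0,-0.2, 0.039,0,-0.026,0,0,0,-0.2,0,0,0,0,0,0,-0.2,0,0,0,0,0,0,-0.2]'
cat > snap.py <<'E'
import sys
from cell import env
from h import *
for n in sys.argv[2:]:
    c=env.read_camera(n);cv2.imwrite(f"pics/{n}{sys.argv[1]}.png",c["pixels"]);np.savez(f"pics/{n}{sys.argv[1]}.npz",**c)
E
python3 snap.py 1 wrist
```

```text
t: 1.15
eef_pos: [469.3, 255.1, 214.6]
tcp_rot: [-1.571, 0.0, -0.251]
ft_force: [0.7, 0.8, -0.4]
opening: 0.599
t: 1.55
eef_pos: [531.2, 186.3, 214.2]
tcp_rot: [-1.571, 0.001, -0.253]
ft_force: [-0.3, 0.5, -0.5]
opening: 0.6
```

View pics/wrist1.png

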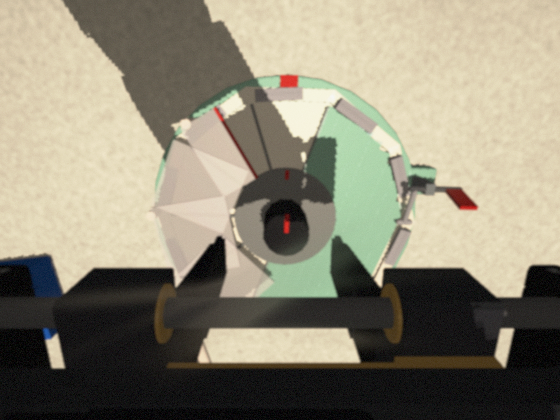

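The wrist view shows the window mark at (289,81), the knob at (286,225), the pawl pivot near (422,185) and the red tab at (462,197). I'll fit the geometry from depth.

```bash
cat > car.py <<'E'
import sys
from m import *
from scipy.optimize import least_squares
for nm in sys.argv[1:]:
    c=load(nm);P=cloud(c);p=c["pixels"];hsv=cv2.cvtColor(p,cv2.COLOR_BGR2HSV);H,S,V=[hsv[...,i] for i in range(3)]
    near=np.hypot(P[...,0]-563,P[...,1]-180)<175
    k=near&(abs(P[...,2]-85)<5)&(np.hypot(P[...,0]-563,P[...,1]-180)<40)
    q=P[k][:,:2].astype(np.float32);print(nm,"knob n",len(q),P[k][:,2].mean(),cv2.minEnclosingCircle(q), (q.max(0)+q.min(0))/2)
    d=near&(P[...,2]>14)&(P[...,2]<48)
    q=P[d];r=np.hypot(q[:,0]-563,q[:,1]-180);hull=cv2.convexHull(q[(r<152)&(r>120)&(q[:,2]<26)][:,:2].astype(np.float32))[:,0]
    f=lambda x:np.hypot(hull[:,0]-x[0],hull[:,1]-x[1])-148
    s=least_squares(f,[563,180],loss="soft_l1",f_scale=1);print("disc",s.x,np.abs(f(s.x)).mean())
    red=((H<8)|(H>172))&(S>130)&(V>60)&near
    C=s.x
    for st,ce,m in blobs(red,3):
        z=np.median(P[m][:,2]);w=ray(c,*ce,z);print(" red",ce.round(1),st[4],w.round(1),"r",round(np.hypot(*(w[:2]-C)),1),"ang",round(np.degrees(np.arctan2(*(w[:2]-C)[::-1])),1))
E
python3 car.py wrist1 top0
```

```text
wrist1 knob n 1611 85.13951105188534 ((570.5205078125, 183.88722229003906), 22.60062599182129) [570.037  183.8872]
disc [571.42692063 183.23765362] 1.099515752160571
 red [288.5  80.5] 200 [434.4 222.2  21.6] r 142.4 ang 164.1
 red [233.2 138.3] 147 [473.7 156.5  52.5] r 101.3 ang -164.7
 red [286.5 174.5] 36 [524.2 197.2  36.3] r 49.2 ang 163.5
 red [458.8 199.4] 231 [578.9 348.4  78.5] r 165.4 ang 87.4
 red [286.1 224.4] 122 [560.  186.6  85.9] r 12.0 ang 163.5
top0 knob n 194 85.27349190264799 ((570.3597412109375, 182.6808319091797), 21.79229164123535) [570.29535 182.72214]
disc [569.66322733 183.37628335] 1.968393081849058
 red [109.  225.5] 4 [582.  349.9  86.6] r 166.9 ang 85.8
 red [168.  233.5] 12 [558.4 188.5  86.8] r 12.4 ang 155.8
 red [159.3 280.3] 19 [434.3 223.3  21.4] r 141.1 ang 163.6
```

```bash
cat > go.py <<'E'
import sys
from cell import env
import numpy as np
from scipy.spatial.transform import Rotation as Ro
# go.py x y z yawdeg : delta in tool axes (tool down)
x,y,z,w=map(float,sys.argv[1:5]);s=env.state()
R=Ro.from_euler("xyz",s["tcp_rot"]);d=R.inv().apply(np.array([x,y,z])-s["eef_pos"])
tilt=float(sys.argv[5]) if len(sys.argv)>5 else 0
T=Ro.from_euler("z",w,degrees=True)*Ro.from_euler("x",-90,degrees=True)*Ro.from_euler("z",tilt,degrees=True)
print("pos",s["eef_pos"].round(1),"rot",np.degrees(s["tcp_rot"]).round(2),"t",round(float(s["t"]),2),"open",round(s["opening"]*95,1))
print("tool shift mm",d.round(1),"norm",np.linalg.norm(d).round(1),"rows>=",np.ceil(np.linalg.norm(d)/50))
print("world",(np.array([x,y,z])-s["eef_pos"]).round(1),"turn rotvec deg",np.degrees((R.inv()*T).as_rotvec()).round(2))
E
python3 go.py 420 -160 120 -64
```

```text
pos [530.6 187.1 214.3] rot [-9.001e+01  5.000e-02 -1.441e+01] t 1.6 open 56.8
tool shift mm [ -20.7   94.4 -363.7] norm 376.3 rows>= 8.0
world [-110.6 -347.1  -94.3] turn rotvec deg [ 3.000e-02  4.959e+01 -4.000e-02]
```

```bash
python3 -m inch '[-0.0026,0.0118,-0.0455,0,0,0,-0.1,-0.0026,0.0118,-0.0455,0,0,0,-0.1,-0.0026,0.0118,-0.0455,0,0,0,-0.1,-0.0026,0.0118,-0.0455,0,0,0,-0.1,-0.0026,0.0118,-0.0455,0,0,0,-0.1,-0.0026,0.0118,-0.0455,0,0,0,-0.1,-0.0026,0.0118,-0.0455,0,0,0,-0.1,-0.0026,0.0118,-0.0455,0,0,0,-0.1,0,0,0,0,8.27,0,-0.1,0,0,0,0,8.27,0,-0.1]'; python3 -m inch '[0,0,0,0,8.27,0,-0.1,0,0,0,0,8.27,0,-0.1,0,0,0,0,8.27,0,-0.1,0,0,0,0,8.27,0,-0.1,0,0,0,0,0,0,-0.1]';python3 snap.py 2 top wrist; cat > bar.py <<'E'
import sys
from m import *
c=load(sys.argv[1]);z=float(sys.argv[2]);x0,y0,rad=map(float,sys.argv[3:6])
P=cloud(c);hsv=cv2.cvtColor(c["pixels"],cv2.COLOR_BGR2HSV);H,S,V=[hsv[...,i] for i in range(3)]
br=((H<20)|(H>174))&(S>75)&(V<110)&(np.hypot(P[...,0]-x0,P[...,1]-y0)<rad)
for st,ce,m in blobs(br,50):
    r,w=rect(c,m,z);(cx,cy),(a,b),an=r
    if a<b: an+=90;a,b=b,a
    print("bar",ce.round(1),"n",st[4],"ctr",round(cx,1),round(cy,1),"size",round(a,1),round(b,1),"long axis deg",round((an+90)%180-90,1),"z med",np.median(P[m][:,2]).round(1))
E
python3 bar.py top2 14 420 -160 60;python3 bar.py wrist2 14 420 -160 60; python3 go.py 420 -160 6 -64
```

```text
t: 2.6
eef_pos: [420.0, -160.3, 120.0]
tcp_rot: [-1.571, 0.001, -0.546]
ft_force: [0.3, 0.1, 0.3]
opening: 0.553
t: 3.1
eef_pos: [420.6, -159.1, 120.4]
tcp_rot: [-1.571, -0.0, -1.117]
ft_force: [-0.4, -0.0, 0.4]
opening: 0.547
bar [313. 281.] n 1759 ctr 426.3 -210.5 size 193.7 118.1 long axis deg 60.5 z med 436.0
bar [302.6 305.7] n 226 ctr 359.2 -182.1 size 102.5 30.2 long axis deg 56.1 z med 541.0
bar [277.4 202.4] n 1735 ctr 420.2 -160.8 size 46.5 30.0 long axis deg -61.6 z med 14.2
bar [171.8 313.3] n 748 ctr 380.9 -300.8 size 68.8 20.1 long axis deg -70.7 z med 216.4
bar [384.3 313.6] n 690 ctr 556.9 -213.8 size 69.3 19.8 long axis deg -53.3 z med 215.8
bar [352.1 363.6] n 2601 ctr 533.2 -286.1 size 333.5 19.8 long axis deg 26.3 z med 224.9
pos [ 420.6 -159.5  120.3] rot [-89.99   0.   -63.66] t 3.2 open 52.1
tool shift mm [  0.2 114.3  -0.8] norm 114.3 rows>= 3.0
world [  -0.6   -0.5 -114.3] turn rotvec deg [-0.01  0.34 -0.  ]
```

View pics/wrist2.png

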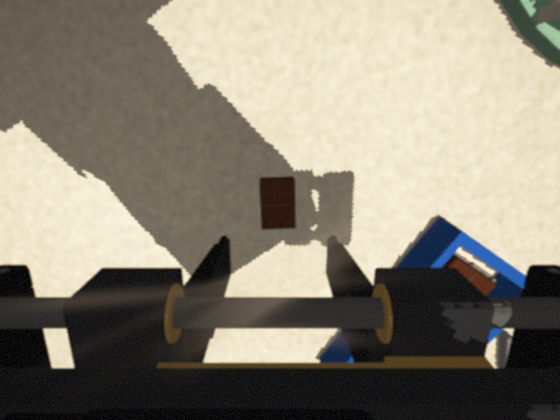

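The bar at (277,202) measures (420,-161), axis about -62°, and sits between the jaws. I'll descend and grip it.

```bash
python3 -m inch '[0.0005,0.035,-0.001,0,-1,0,-0.1,0,0.035,0,0,-1,0,-0.1,0,0.03,0,0,0,0,-0.1,0,0.0145,0,0,0,0,-0.1,0,0,0,0,0,0,0.6,0,0,0,0,0,0,0.6,0,0,0,0,0,0,0.6,0,0,0,0,0,0,0.6,0,-0.02,0,0,0,0,0.6,0,-0.04,0,0,0,0,0.6]';python3 -m inch '[0,-0.05,0,0,0,0,0.6,0,-0.03,0,0,0,0,0.6]'; python3 snap.py 3 wrist; python3 go.py 486.0 207.7 150 -16.1
```

```text
t: 4.2
eef_pos: [419.1, -160.8, 65.4]
tcp_rot: [-1.573, 0.003, -1.082]
ft_force: [0.4, 0.1, -0.3]
opening: 0.307
t: 4.4
eef_pos: [420.2, -161.4, 149.4]
tcp_rot: [-1.569, -0.003, -1.081]
ft_force: [1.3, 0.1, -0.7]
opening: 0.312
pos [ 421.4 -162.   152.4] rot [-89.73  -0.41 -61.95] t 4.45 open 29.6
tool shift mm [-295.9    1.4  230.8] norm 375.3 rows>= 8.0
world [ 64.6 369.7  -2.4] turn rotvec deg [ -0.09 -45.85   0.49]
```

View pics/wrist3.png

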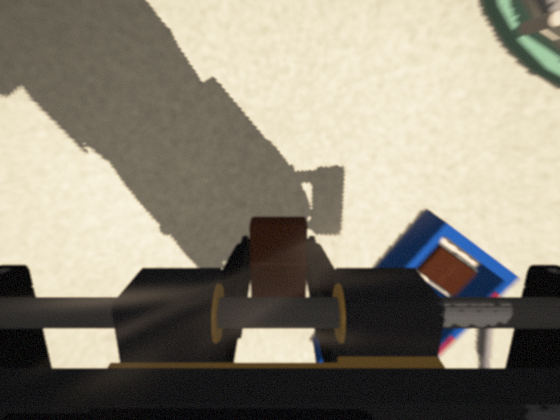

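The bar is held level between the pads at (278,255). Now to the window.

```bash
python3 -m inch '[-0.037,0,0.0289,0,0,0,0.6,-0.037,0,0.0289,0,0,0,0.6,-0.037,0,0.0289,0,0,0,0.6,-0.037,0,0.0289,0,0,0,0.6,-0.037,0,0.0289,0,0,0,0.6,-0.037,0,0.0289,0,0,0,0.6,-0.037,0,0.0289,0,0,0,0.6,-0.037,0,0.0289,0,0,0,0.6,0,0,0,0,-7.64,0,0.6,0,0,0,0,-7.64,0,0.6]'; python3 -m inch '[0,0,0,0,-7.64,0,0.6,0,0,0,0,-7.64,0,0.6,0,0,0,0,-7.64,0,0.6,0,0,0,0,-7.64,0,0.6,0,0,0,0,0,0,0.6]';python3 snap.py 4 wrist; python3 go.py 486.0 207.7 38 -16.1
```

```text
t: 5.45
eef_pos: [484.6, 210.2, 145.9]
tcp_rot: [-1.57, -0.0, -0.807]
ft_force: [-0.3, 0.3, -0.2]
opening: 0.311
t: 5.95
eef_pos: [484.8, 208.6, 146.1]
tcp_rot: [-1.57, -0.001, -0.28]
ft_force: [0.1, 0.0, -0.2]
opening: 0.314
pos [484.9 208.6 146.1] rot [-8.998e+01 -3.000e-02 -1.630e+01] t 6.0 open 29.6
tool shift mm [  1.3 108.1  -0.6] norm 108.1 rows>= 3.0
world [   1.1   -0.9 -108.1] turn rotvec deg [-0.02 -0.2   0.03]
```

View pics/wrist4.png

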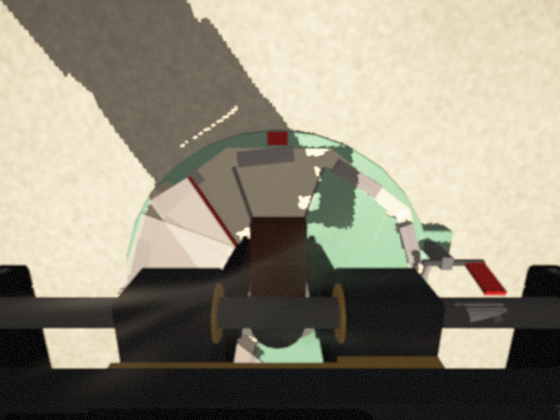

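```bash
python3 -m inch '[0.0013,0.035,-0.0006,0,0,0,0.6,0,0.035,0,0,0,0,0.6,0,0.025,0,0,0,0,0.6,0,0.008,0,0,0,0,0.6,0,0.005,0,0,0,0,0.6,0,0,0,0,0,0,0.6]';python3 snap.py 5 wrist; python3 go.py 486.0 207.7 36.5 -16.1
```

```text
t: 6.6
eef_pos: [486.3, 207.8, 38.1]
tcp_rot: [-1.57, -0.0, -0.283]
ft_force: [-0.4, 0.3, -0.4]
opening: 0.311
pos [486.5 207.9  38.6] rot [-8.996e+01 -6.000e-02 -1.620e+01] t 6.65 open 29.6
tool shift mm [-0.4  2.1 -0.3] norm 2.1 rows>= 1.0
world [-0.5 -0.2 -2.1] turn rotvec deg [-0.04 -0.1   0.06]
```

View pics/wrist5.png

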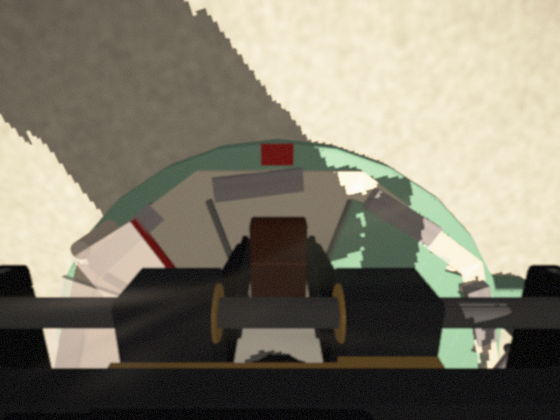

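```bash
python3 -m inch '[0,0.0022,0,0,0,0,0.6,0,0,0,0,0,0,0.6,0,0,0,0,0,0,0.15,0,0,0,0,0,0,0.1,0,0,0,0,0,0,0.1,0,-0.01,0,0,0,0,0.1,0,-0.03,0,0,0,0,0.1,0,-0.03,0,0,0,0,0.1,0,-0.02,0,0,0,0,0.0,0,0,0,0,0,0,-0.1]';python3 snap.py 6 wrist; python3 bar.py wrist6 44 486 207 50; python3 go.py 570.5 183.3 130 0
```

```text
t: 7.65
eef_pos: [487.1, 208.1, 128.6]
tcp_rot: [-1.568, -0.004, -0.282]
ft_force: [0.4, -0.3, -0.3]
opening: 0.533
bar [276.3 142.8] n 74 ctr 436.8 221.3 size 16.9 2.8 long axis deg 73.9 z med 21.4
bar [277.3 206.3] n 1992 ctr 485.1 208.5 size 44.9 29.6 long axis deg -17.0 z med 44.3
bar [218.  227.7] n 83 ctr 488.0 157.9 size 21.5 3.7 long axis deg 13.9 z med 52.3
bar [176.6 313. ] n 680 ctr 553.8 99.1 size 64.2 17.6 long axis deg -23.3 z med 224.1
bar [379.7 312.8] n 647 ctr 602.6 265.1 size 61.9 18.4 long axis deg -5.1 z med 224.0
bar [335.8 363.8] n 2317 ctr 635.5 198.1 size 298.2 18.4 long axis deg 73.7 z med 233.1
pos [486.5 207.9 127. ] rot [-89.91  -0.14 -16.15] t 7.7 open 51.4
tool shift mm [87.5 -2.8 -0.2] norm 87.6 rows>= 2.0
world [ 84.  -24.6   3. ] turn rotvec deg [ -0.07 -16.15   0.15]
```

View pics/wrist6.png

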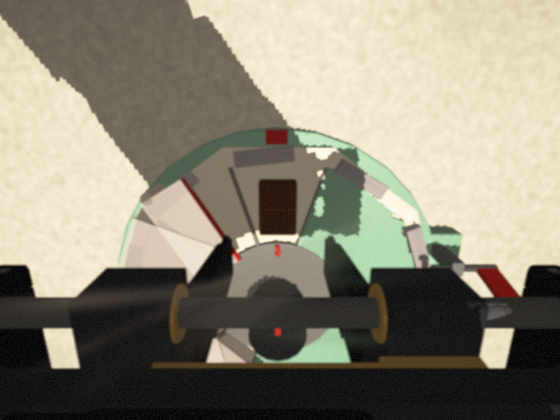

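Bar 4 lies flat in pocket 1, seen at (277,206) with its top at z 44. Now one click on the knob.

```bash
python3 -m inch '[0.044,0,0,0,0,0,-0.3,0.0435,0,0,0,0,0,-0.3,0,0.04,0,0,0,0,-0.3,0,0.035,0,0,0,0,-0.3,0,0,0,0,0,0,-0.3,0,0,0,0,0,0,0.5,0,0,0,0,0,0,0.5,0,0,0,0,0,0,0.5]'; python3 go.py 570.5 183.3 50 -16.1
```

```text
t: 8.5
eef_pos: [570.6, 183.5, 52.2]
tcp_rot: [-1.57, -0.002, -0.282]
ft_force: [-0.9, -6.8, 4.6]
opening: 0.46
pos [570.6 183.5  52.2] rot [-89.94  -0.12 -16.13] t 8.5 open 43.7
tool shift mm [-0.1  2.2 -0.3] norm 2.2 rows>= 1.0
world [-0.1 -0.2 -2.2] turn rotvec deg [-0.06 -0.03  0.12]
```

```bash
python3 -m inch '[0,0,0,0,6,0,0.5,0,0,0,0,6,0,0.5,0,0,0,0,6,0,0.5,0,0,0,0,6,0,0.5,0,0,0,0,6,0,0.5,0,0,0,0,6,0,0.5,0,0,0,0,0,0,0.5,0,0,0,0,0,0,0.5]'; python3 go.py 570.5 183.3 50 -16.1; python3 snap.py 7 wrist
```

```text
t: 9.3
eef_pos: [570.8, 183.7, 52.2]
tcp_rot: [-1.568, -0.001, -0.907]
ft_force: [0.9, 1.4, 8.2]
opening: 0.454
pos [570.8 183.7  52.2] rot [-8.985e+01 -6.000e-02 -5.196e+01] t 9.3 open 43.1
tool shift mm [ 0.1  2.2 -0.5] norm 2.2 rows>= 1.0
world [-0.3 -0.4 -2.2] turn rotvec deg [ -0.12 -35.86   0.11]
```

View pics/wrist7.png

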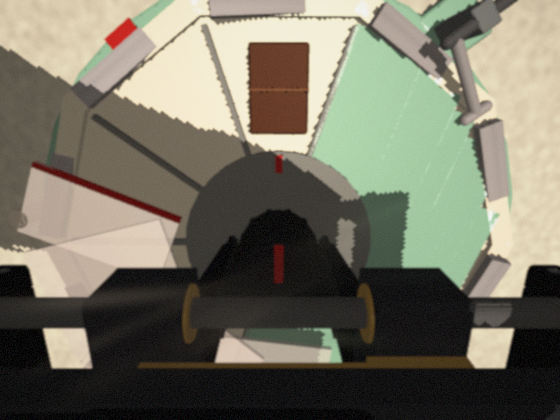

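Bar 1 in the wheel is at (279,87), and the pawl end at (475,112) is between rim teeth. Next I'll measure the wheel angle.

```bash
python3 bar.py wrist7 44 525 260 50; cat > wa.py <<'E'
import sys
from m import *
c=load(sys.argv[1]);P=cloud(c);hsv=cv2.cvtColor(c["pixels"],cv2.COLOR_BGR2HSV);H,S,V=[hsv[...,i] for i in range(3)]
C=np.array([570.5,183.3]);red=((H<8)|(H>172))&(S>130)&(V>60)&(np.hypot(*(P[...,:2]-C).transpose(2,0,1))<56)
for st,ce,m in blobs(red,8):
    z=np.median(P[m][:,2]);w=ray(c,*ce,z)[:2]-C;a=np.degrees(np.arctan2(w[1],w[0]));print("mark z",z.round(0),"r",np.hypot(*w).round(1),"wheel deg",round((163.9-a+180)%360-180,1))
E
python3 wa.py wrist7; python3 wa.py wrist6
```

```text
bar [277.4  65. ] n 2555 ctr 510.4 260.2 size 29.3 20.8 long axis deg 38.1 z med 44.3
bar [277.7 111.8] n 2349 ctr 524.0 242.9 size 29.5 20.9 long axis deg 38.1 z med 44.3
bar [278.  165.2] n 138 ctr 540.3 222.2 size 10.0 4.7 long axis deg -52.0 z med 36.1
mark z 36.0 r 48.1 wheel deg 36.2
mark z 86.0 r 12.6 wheel deg 36.5
mark z 36.0 r 48.5 wheel deg 0.2
mark z 86.0 r 5.8 wheel deg 2.4
```

The wheel is at 36°, so pocket 2 is at the window. Releasing and heading for tray well 3.

```bash
python3 -m inch '[0,0,0,0,0,0,-0.3,0,0,0,0,0,0,-0.3,0,-0.04,0,0,0,0,-0.3,0,-0.05,0,0,0,0,-0.3,0,0,0,0,-8.5,0,0,0,0,0,0,-8.5,0,0.5,0,0,0,0,-8.5,0,1,0,0,0,0,-8.5,0,1,0,0,0,0,-8.5,0,1,0,0,0,0,-1.5,0,1]'; python3 snap.py 8 top wrist; python3 wa.py wrist8; python3 bar.py top8 42 575 -203 80; python3 go.py 610.3 -149 70 -8.1
```

```text
t: 10.35
eef_pos: [570.0, 183.3, 140.6]
tcp_rot: [-1.571, 0.0, -0.138]
ft_force: [0.2, -0.6, 0.4]
opening: 0.202
mark z 36.0 r 48.3 wheel deg 36.2
mark z 86.0 r 12.2 wheel deg 36.8
bar [289.  225.9] n 144 ctr 583.3 -146.0 size 43.1 30.9 long axis deg -1.3 z med 42.4
bar [328.7 231. ] n 145 ctr 567.6 -260.7 size 43.2 31.0 long axis deg -2.1 z med 42.4
pos [570.  183.4 140.6] rot [-90.    -0.    -8.26] t 10.45 open 10.9
tool shift mm [  87.6   70.6 -323.1] norm 342.2 rows>= 7.0
world [  40.3 -332.4  -70.6] turn rotvec deg [-0.   -0.16  0.  ]
```

```bash
python3 -m inch '[0.0125,0,-0.0462,0,0,0,1,0.0125,0,-0.0462,0,0,0,1,0.0125,0,-0.0462,0,0,0,1,0.0125,0,-0.0462,0,0,0,1,0.0125,0,-0.0462,0,0,0,1,0.0125,0,-0.0462,0,0,0,1,0.0125,0,-0.0462,0,0,0,1,0,0.035,0,0,0,0,1,0,0.034,0,0,0,0,1,0,0,0,0,0,0,1]'; python3 snap.py 9 wrist; python3 go.py 610.3 -149 44 -8.1
```

```text
t: 11.45
eef_pos: [608.8, -148.9, 67.8]
tcp_rot: [-1.569, 0.007, -0.146]
ft_force: [0.2, -0.5, 0.5]
opening: 0.005
pos [ 610.  -149.    70.2] rot [-89.95   0.21  -8.29] t 11.5 open 0.8
tool shift mm [ 0.4 26.2 -0. ] norm 26.2 rows>= 1.0
world [  0.3  -0.  -26.2] turn rotvec deg [-0.05 -0.19 -0.21]
```

View pics/wrist9.png

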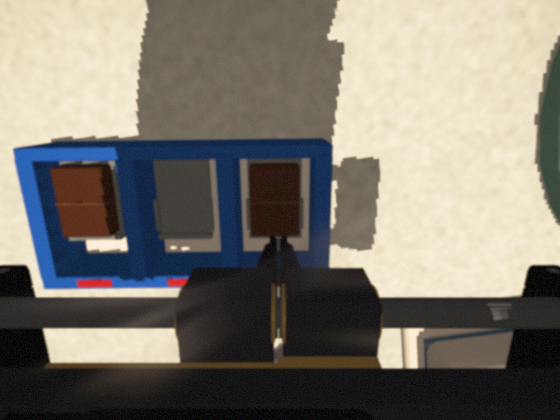

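```bash
python3 bar.py wrist9 42 583 -146 50; python3 -m inch '[0,0.024,0,0,0,0,1,0,0.004,0,0,0,0,1,0,0.002,0,0,0,0,1,0,0.002,0,0,0,0,1,0,0.002,0,0,0,0,1,0,0,0,0,0,0,1]'; python3 -m inch '[0,0.002,0,0,0,0,1,0,0,0,0,0,0,1]'
```

```text
bar [274.1 198.9] n 3556 ctr 584.4 -147.7 size 45.9 30.8 long axis deg -8.3 z med 42.3
bar [272.9 311.3] n 328 ctr 659.7 -159.8 size 49.2 6.2 long axis deg -12.7 z med 166.4
bar [283.4 312.8] n 306 ctr 662.3 -153.1 size 46.1 3.9 long axis deg -7.9 z med 165.3
bar [380.6 324. ] n 62 ctr 680.0 -89.7 size 18.5 3.5 long axis deg -10.5 z med 169.5
bar [251.1 363.7] n 2492 ctr 692.6 -207.2 size 234.0 13.1 long axis deg 81.6 z med 172.4
t: 12.1
eef_pos: [612.7, -149.5, 39.4]
tcp_rot: [-1.572, -0.005, -0.142]
ft_force: [3.8, 0.6, 4.5]
opening: 0.007
t: 12.3
eef_pos: [613.2, -149.7, 37.5]
tcp_rot: [-1.572, -0.006, -0.142]
ft_force: [5.3, 0.5, 5.4]
opening: 0.008
```

```bash
python3 -m inch '[-0.001,0.003,0,0,0,0,1,-0.001,0.002,0,0,0,0,1,0,0,0,0,0,0,1]'; python3 snap.py 10 wrist
```

```text
t: 12.6
eef_pos: [613.7, -150.1, 33.9]
tcp_rot: [-1.573, -0.013, -0.143]
ft_force: [14.6, -0.3, 10.7]
opening: 0.004
```

View pics/wrist10.png

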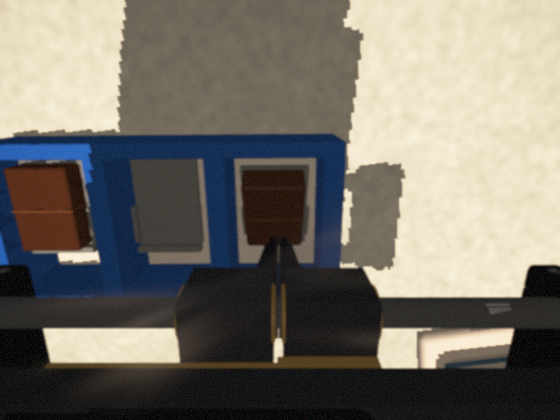

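```bash
cat > tip.py <<'E'
import sys
from m import *
c=load(sys.argv[1]);x0,y0=map(float,sys.argv[2:4]);P=cloud(c)
O=np.array([575.9,-203.2]);X=np.array([.990,-.141]);Y=np.array([.141,.990])
d=P[...,:2]-O;tx=d@X;ty=d@Y
hsv=cv2.cvtColor(c["pixels"],cv2.COLOR_BGR2HSV);br=((hsv[...,0]<20))&(hsv[...,1]>75)&(hsv[...,2]<150)
m=br&(abs(ty-y0)<22)&(tx>-32)&(tx<40)&(P[...,2]<60)
for a in range(-24,30,4):
    k=m&(tx>=a)&(tx<a+4)&(abs(ty-y0)<10)
    if k.sum()>5: print(a+2,k.sum(),np.median(P[k][:,2]).round(1))
print("y range",np.percentile(ty[m],[1,99]).round(1),"x",np.percentile(tx[m],[1,99]).round(1))
E
python3 tip.py wrist10 0 58
```

```text
-18 403 44.0
-14 455 50.1
-10 298 50.5
-6 284 48.4
-2 264 46.1
2 252 43.9
6 241 41.8
10 227 39.4
14 203 37.4
18 199 35.6
22 87 33.0
y range [41.2 70. ] x [-19.1  22.7]
```

The bar is tipped fully: its slope is 28.7° and the raised end is 50.5 mm high at tray x -12. Next I'll straddle that end.

```bash
python3 -m inch '[0,-0.03,0,0,0,0,1,0,-0.02,0,0,0,0,0.03,-0.018,0,0,0,0,0,0.03,-0.018,0,0,0,0,0,0.03,0,0,0,0,0,0,0.03]'; python3 go.py 577.0 -145.8 43.5 -8.1; python3 snap.py 11 wrist; python3 tip.py wrist11 0 58
```

```text
t: 13.15
eef_pos: [571.8, -143.4, 81.4]
tcp_rot: [-1.571, 0.001, -0.142]
ft_force: [0.4, 1.1, 0.3]
opening: 0.283
pos [ 571.8 -143.4   81.4] rot [-8.999e+01  5.000e-02 -8.160e+00] t 13.15 open 26.9
tool shift mm [ 5.6 37.9 -1.6] norm 38.3 rows>= 1.0
world [  5.2  -2.4 -37.9] turn rotvec deg [-0.01 -0.06 -0.05]
-22 54 42.8
-18 299 46.7
-14 204 52.0
-10 143 50.6
-6 134 48.5
-2 132 46.3
2 129 44.2
6 120 41.7
10 110 39.8
14 112 37.6
18 107 35.1
22 65 33.4
y range [41.6 69.6] x [-20.5  21.8]
```

View pics/wrist11.png

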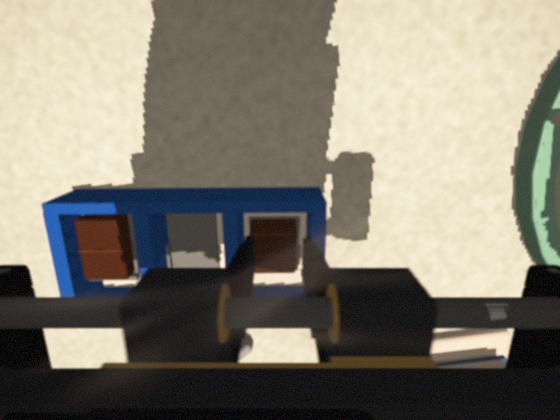

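```bash
python3 -m inch '[0.0056,0,-0.0028,0,0,0,0.03,0,0,0,0,0,0,0.03,0,0.015,0,0,0,0,0.03,0,0.015,0,0,0,0,0.03,0,0.0078,0,0,0,0,0.03,0,0,0,0,0,0,0.03]'; python3 -m inch '[0,0,0,0,0,0,0.6,0,0,0,0,0,0,0.6,0,0,0,0,0,0,0.6]'; python3 go.py 577.0 -145.8 43.5 -8.1;python3 snap.py 12 wrist
```

```text
t: 13.8
eef_pos: [578.7, -147.4, 42.6]
tcp_rot: [-1.571, 0.0, -0.142]
ft_force: [-0.1, 0.6, 0.2]
opening: 0.483
t: 14.1
eef_pos: [578.6, -147.4, 42.7]
tcp_rot: [-1.571, -0.0, -0.142]
ft_force: [-0.1, -0.0, -0.3]
opening: 0.307
pos [ 578.6 -147.4   42.7] rot [-8.999e+01 -1.000e-02 -8.150e+00] t 14.1 open 29.2
tool shift mm [-1.8 -0.8  1.3] norm 2.4 rows>= 1.0
world [-1.6  1.6  0.8] turn rotvec deg [-0.01 -0.05  0.01]
```

View pics/wrist12.png

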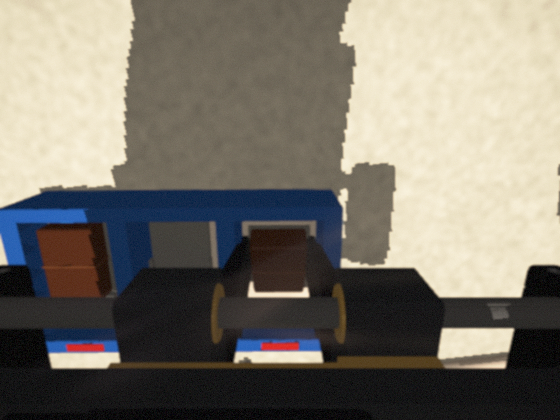

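Gripped. Lifting.

```bash
python3 -m inch '[0,-0.01,0,0,0,0,0.6,0,-0.02,0,0,0,0,0.6,0,-0.04,0,0,0,0,0.6,0,-0.04,0,0,0,0,0.6,0,0,0,0,0,0,0.6]'; python3 snap.py 13 wrist scene
```

```text
t: 14.65
eef_pos: [580.4, -148.0, 158.5]
tcp_rot: [-1.573, -0.008, -0.142]
ft_force: [0.2, 0.5, -0.1]
opening: 0.311
```

View pics/wrist13.png

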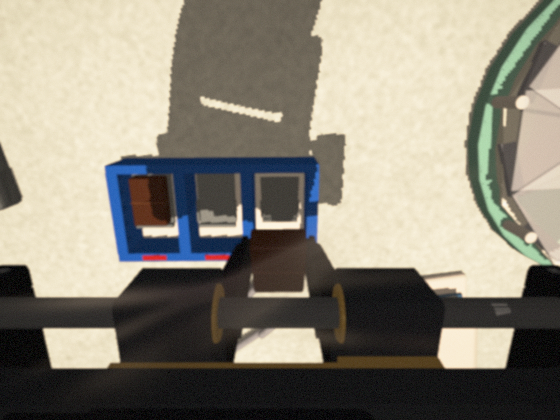

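The bar is in the hand at (277,260) and the well is empty. I'll measure its tilt in the tool frame.

```bash
cat > held.py <<'E'
import sys
from m import *
from cell import env
from scipy.spatial.transform import Rotation as Ro
# bar in hand: profile in tool frame (tool x , -tool y = height above TCP)
c=load(sys.argv[1]);s=env.state();R=Ro.from_euler("xyz",s["tcp_rot"]).as_matrix()
T=(cloud(c)-s["eef_pos"])@R
hsv=cv2.cvtColor(c["pixels"],cv2.COLOR_BGR2HSV);br=((hsv[...,0]<20))&(hsv[...,1]>60)&(hsv[...,2]<150)
m=br&(abs(T[...,2])<10)&(abs(T[...,0])<50)&(abs(T[...,1])<40)
for a in range(-40,40,4):
    k=m&(T[...,0]>=a)&(T[...,0]<a+4)
    if k.sum()>5: print(a+2,k.sum(),"h",(-np.median(T[k][:,1])).round(1))
E
python3 held.py wrist13
```

```text
-14 162 h 4.9
-10 479 h 9.9
-6 257 h 13.9
-2 193 h 12.0
2 197 h 9.9
6 176 h 7.5
10 177 h 5.4
14 149 h 3.2
18 160 h 1.1
22 142 h -0.9
26 144 h -3.3
30 59 h -4.8
```

```bash
python3 -m inch '[0,0,0,0,8,0,0.6,0,0,0,0,0,0,0.6]';python3 go.py 473.8 211.2 130 -16.1
```

```text
t: 14.95
eef_pos: [577.8, -147.1, 151.6]
tcp_rot: [-1.571, 0.002, -0.284]
ft_force: [0.5, -0.2, -1.2]
opening: 0.312
pos [ 577.8 -147.1  151.6] rot [-89.98   0.12 -16.28] t 14.95 open 29.7
tool shift mm [-200.2   22.1  314.8] norm 373.7 rows>= 8.0
world [-104.   358.3  -21.6] turn rotvec deg [-0.02 -0.18 -0.12]
```

```bash
python3 -m inch '[-0.025,0.0027,0.0393,0,0,0,0.6,-0.025,0.0027,0.0393,0,0,0,0.6,-0.025,0.0027,0.0393,0,0,0,0.6,-0.025,0.0027,0.0393,0,0,0,0.6,-0.025,0.0027,0.0393,0,0,0,0.6,-0.025,0.0027,0.0393,0,0,0,0.6,-0.025,0.0027,0.0393,0,0,0,0.6,-0.025,0.0027,0.0393,0,0,0,0.6,0,0,0,0,0,-7.15,0.6,0,0,0,0,0,-7.15,0.6]';python3 -m inch '[0,0,0,0,0,-7.15,0.6,0,0,0,0,0,-7.15,0.6,0,0,0,0,0,0,0.6,0,0,0,0,0,0,0.6]';python3 snap.py 14 wrist scene;python3 held.py wrist14;python3 go.py 473.8 211.2 42 -16.1 -28.6
```

```text
t: 15.95
eef_pos: [473.3, 211.6, 130.4]
tcp_rot: [-1.571, -0.252, -0.275]
ft_force: [0.5, -1.7, -0.3]
opening: 0.311
t: 16.35
eef_pos: [474.2, 205.9, 130.1]
tcp_rot: [-1.589, -0.404, -0.281]
ft_force: [-0.0, -0.9, 0.8]
opening: 0.313
-18 12 h 0.1
-14 448 h 3.0
-10 359 h 9.0
-6 212 h 8.3
-2 192 h 6.2
2 178 h 3.9
6 175 h 1.7
10 169 h -0.4
14 152 h -2.6
18 153 h -4.9
22 142 h -7.0
26 123 h -9.1
30 12 h -11.1
pos [474.8 205.7 130.5] rot [-90.98 -23.25 -16.26] t 16.45 open 29.4
tool shift mm [-37.2  80.2   6.4] norm 88.6 rows>= 2.0
world [ -1.    5.5 -88.5] turn rotvec deg [ 1.04 -0.1  -5.36]
```

View pics/wrist14.png

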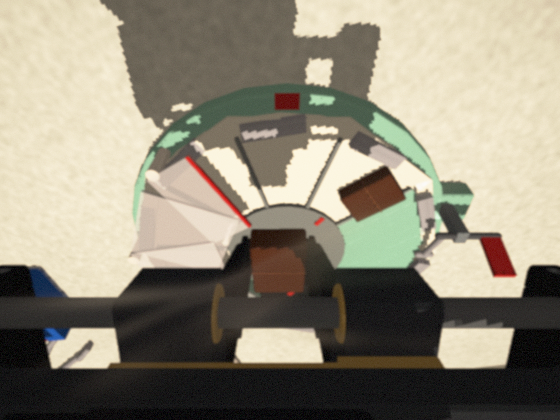

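```bash
python3 -c "
from cell import env;s=env.state();print(s['joints'].round(3),s['qvel'].round(3),s['eef_pos'],s['tcp_rot'])"
```

```text
[ 0.423  0.402  2.104 -0.711  0.425 -0.237] [-0.003 -0.004  0.001 -0.023 -0.003  0.034] [474.82037255 205.66646581 130.47028815] [-1.58783075 -0.40571184 -0.28377427]
```

The wrist is nearing its singularity at this lean, with q5 at 0.43. I'll untilt, set the bar flat on free shelf at larger reach, and regrasp it vertically.

```bash
python3 -m inch '[0,0,0,0,0,7.7,0.6,0,0,0,0,0,7.7,0.6,0,0,0,0,0,7.8,0.6,0,0,0,0,0,0,0.6]';python3 go.py 615 -40 110 -16.1
```

```text
t: 16.85
eef_pos: [477.6, 201.6, 130.5]
tcp_rot: [-1.596, -0.09, -0.298]
ft_force: [1.0, -1.1, -0.3]
opening: 0.307
pos [477.6 201.6 130.5] rot [-91.46  -5.16 -17.08] t 16.85 open 29.2
tool shift mm [ 199.6   43.5 -189.5] norm 278.7 rows>= 6.0
world [ 137.4 -241.6  -20.5] turn rotvec deg [ 1.5  -1.05  5.14]
```

```bash
python3 -m inch '[0,0,0,1.5,-1.0,5.1,0.6,0,0,0,0,0,0,0.6]';python3 go.py 615 -40 110 -16.1
```

```text
t: 17.05
eef_pos: [476.0, 200.8, 129.8]
tcp_rot: [-1.575, -0.004, -0.282]
ft_force: [-0.5, -0.2, -0.9]
opening: 0.314
pos [476.  200.8 129.8] rot [-90.22  -0.25 -16.18] t 17.05 open 29.9
tool shift mm [ 200.5   21.4 -192.4] norm 278.7 rows>= 6.0
world [ 139.  -240.8  -19.8] turn rotvec deg [ 0.22 -0.08  0.25]
```

```bash
python3 -m inch '[0.0334,0.0035,-0.032,0,0,0,0.6,0.0334,0.0035,-0.032,0,0,0,0.6,0.0334,0.0035,-0.032,0,0,0,0.6,0.0334,0.0035,-0.032,0,0,0,0.6,0.0334,0.0035,-0.032,0,0,0,0.6,0.0334,0.0035,-0.032,0,0,0,0.6,0,0,0,0,0,-7.2,0.6,0,0,0,0,0,-7.2,0.6,0,0,0,0,0,-7.2,0.6,0,0,0,0,0,-7.0,0.6]';python3 -m inch '[0,0,0,0,0,0,0.6,0,0,0,0,0,0,0.6]';python3 go.py 615 -40 13 -16.1 -28.6; python3 snap.py 15 wrist scene; python3 held.py wrist15; python3 -c "
from cell import env;s=env.state();print(s['joints'].round(3))"
```

```text
t: 18.05
eef_pos: [612.9, -41.5, 110.5]
tcp_rot: [-1.589, -0.457, -0.28]
ft_force: [-0.3, -1.0, -0.9]
opening: 0.308
t: 18.25
eef_pos: [614.5, -42.7, 110.6]
tcp_rot: [-1.592, -0.451, -0.28]
ft_force: [0.3, -0.2, -0.7]
opening: 0.311
pos [614.5 -42.7 110.6] rot [-91.19 -25.86 -16.06] t 18.25 open 29.5
tool shift mm [-42.8  87.7   4.6] norm 97.7 rows>= 2.0
world [  0.5   2.7 -97.6] turn rotvec deg [ 1.17  0.06 -2.74]
-18 7 h 0.2
-14 441 h 3.1
-10 372 h 9.1
-6 206 h 8.6
-2 191 h 6.4
2 184 h 4.3
6 168 h 2.1
10 173 h 0.0
14 155 h -2.3
18 142 h -4.6
22 151 h -6.7
26 109 h -8.7
[-0.141  0.508  1.988 -0.39   0.216 -1.063]
```

```bash
python3 -m inch '[0,0,0,0,0,8.5,0.6,0,0,0,0,0,8.5,0.6,0,0,0,1.2,0,8.5,0.6,0,0,0,0,8.5,0,0.6,0,0,0,0,8.5,0,0.6,0,0,0,0,8.5,0,0.6,0,0,0,0,8.5,0,0.6,0,0,0,0,8.5,0,0.6,0,0,0,0,8.5,0,0.6,0,0,0,0,8.5,0,0.6]';python3 -m inch '[0,0,0,0,8.5,0,0.6,0,0,0,0,8.5,0,0.6,0,0,0,0,8.5,0,0.6,0,0,0,0,5,0,0.6,0,0,0,0,0,0,0.6]';python3 go.py 615 -40 110 -106.1 -28.6
```

```text
t: 19.35
eef_pos: [615.1, -44.7, 110.2]
tcp_rot: [-1.547, -0.016, -1.336]
ft_force: [0.2, 1.2, 0.2]
opening: 0.307
t: 19.85
eef_pos: [615.0, -44.8, 110.2]
tcp_rot: [-1.542, -0.002, -1.863]
ft_force: [-0.7, 0.1, -0.3]
opening: 0.313
pos [615.  -44.8 110.2] rot [ -88.36   -0.11 -106.74] t 19.85 open 29.8
tool shift mm [-4.6  0.1 -1.4] norm 4.9 rows>= 1.0
world [ 0.   4.8 -0.2] turn rotvec deg [ -1.44  -1.04 -28.48]
```

```bash
python3 -m inch '[0,0,0,-0.36,-0.26,-7.1,0.6,0,0,0,-0.36,-0.26,-7.1,0.6,0,0,0,-0.36,-0.26,-7.1,0.6,0,0,0,-0.36,-0.26,-7.2,0.6,0,0,0,0,0,0,0.6,0,0,0,0,0,0,0.6]';python3 go.py 615 -40 14 -106.1 -28.6; python3 snap.py 16 wrist scene; python3 held.py wrist16; python3 -c "
from cell import env;s=env.state();print(s['joints'].round(3))"
```

```text
t: 20.45
eef_pos: [614.4, -44.4, 109.4]
tcp_rot: [-1.574, -0.498, -1.847]
ft_force: [0.4, 0.3, -0.3]
opening: 0.313
pos [614.4 -44.4 109.4] rot [ -90.16  -28.56 -105.84] t 20.45 open 29.8
tool shift mm [-49.5  81.7  -0.5] norm 95.5 rows>= 2.0
world [  0.6   4.4 -95.4] turn rotvec deg [ 0.03  0.23 -0.04]
-14 447 h 2.7
-10 357 h 8.7
-6 203 h 7.8
-2 195 h 5.6
2 178 h 3.5
6 176 h 1.3
10 166 h -0.8
14 153 h -3.1
18 148 h -5.3
22 144 h -7.6
26 115 h -9.5
30 6 h -12.0
[ 0.021  0.684  1.605 -0.544  1.081  0.617]
```

```bash
python3 -m inch '[-0.0155,0.0285,0,0,0,0,0.6,-0.0155,0.0285,0,0,0,0,0.6,-0.0105,0.0192,0,0,0,0,0.6,-0.0038,0.0070,0,0,0,0,0.6,0,0,0,0,0,0,0.6]';python3 go.py 615 -40 14 -106.1 -28.6
```

```text
t: 21.05
eef_pos: [614.0, -46.3, 15.0]
tcp_rot: [-1.572, -0.501, -1.852]
ft_force: [-0.0, -0.2, -0.5]
opening: 0.313
pos [614.  -46.3  15. ] rot [ -90.08  -28.71 -106.08] t 21.05 open 29.7
tool shift mm [-6.  -2.1 -0.8] norm 6.4 rows>= 1.0
world [ 1.   6.3 -1. ] turn rotvec deg [0.07 0.01 0.11]
```

```bash
python3 -m inch '[-0.001,0.0018,0,0,0,0,0.6,0,0,0,0,0,0,0.6]';python3 -m inch '[-0.0005,0.0009,0,0,0,0,0.6,0,0,0,0,0,0,0.6]';python3 -m inch '[-0.0005,0.0009,0,0,0,0,0.6,0,0,0,0,0,0,0.6]'
```

```text
t: 21.25
eef_pos: [614.8, -45.7, 14.4]
tcp_rot: [-1.569, -0.501, -1.852]
ft_force: [-1.2, -0.3, 1.3]
opening: 0.311
t: 21.45
eef_pos: [614.5, -45.5, 12.8]
tcp_rot: [-1.57, -0.501, -1.852]
ft_force: [0.6, -0.3, -1.1]
opening: 0.31
t: 21.65
eef_pos: [614.3, -45.5, 11.2]
tcp_rot: [-1.571, -0.502, -1.851]
ft_force: [-0.5, -0.1, -1.0]
opening: 0.313
```

```bash
python3 -m inch '[-0.0003,0.0006,0,0,0,0,0.6,0,0,0,0,0,0,0.6,0,0,0,0,0,0,0.2,0,0,0,0,0,0,0.0,0,0,0,0,0,0,-0.1,0,-0.02,0,0,0,0,-0.1,0,-0.04,0,0,0,0,-0.1,0,-0.03,0,0,0,7.2,-0.1,0,0,0,0,0,7.2,-0.1,0,0,0,0,0,7.2,-0.1]';python3 -m inch '[0,0,0,0,0,7.1,-0.1,0,0,0,0,0,0,-0.1]';python3 snap.py 17 wrist; python3 bar.py wrist17 14 615 -50 50; python3 go.py 615 -55 100 -106.1
```

```text
t: 22.65
eef_pos: [627.2, -3.1, 91.0]
tcp_rot: [-1.567, -0.12, -1.85]
ft_force: [0.3, 1.3, 0.9]
opening: 0.549
t: 22.85
eef_pos: [626.0, -6.0, 90.1]
tcp_rot: [-1.57, 0.002, -1.854]
ft_force: [-0.4, 0.5, 0.3]
opening: 0.552
bar [277.5 269. ] n 1879 ctr 611.6 -51.7 size 48.6 29.2 long axis deg 74.5 z med 14.2
pos [626.   -5.5  89.8] rot [ -89.99   -0.13 -106.22] t 22.9 open 52.3
tool shift mm [ 50.6 -10.1   3.3] norm 51.7 rows>= 2.0
world [-11.  -49.5  10.2] turn rotvec deg [-0.01 -0.12  0.13]
```

View pics/wrist17.png

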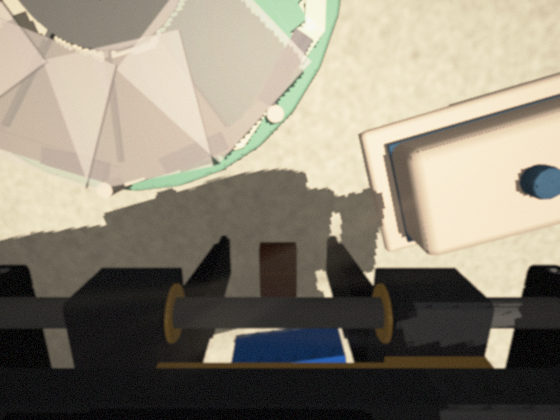

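```bash
python3 - <<'E'
from m import *
c=load("wrist17")
for v in (243,): 
    a=ray(c,278,v,14);print(a, a[:2]+22*np.array([-.277,-.961]))
E
python3 go.py 611 -54 100 -106.1
```

```text
[618.67690814 -29.79570676  14.        ] [612.58290814 -50.93770676]
pos [626.   -5.5  89.8] rot [ -89.99   -0.13 -106.22] t 22.9 open 52.3
tool shift mm [ 50.8 -10.1  -0.9] norm 51.8 rows>= 2.0
world [-15.  -48.5  10.2] turn rotvec deg [-0.01 -0.12  0.13]
```

```bash
python3 -m inch '[0.025,-0.03,0,0,0,0,-0.1,0.025,-0.03,0,0,0,0,-0.1,0,0,0,0,0,0,-0.1]'; python3 snap.py 18 wrist; python3 bar.py wrist18 14 611 -54 45;python3 go.py 611 -54 100 -106.1
```

```text
t: 23.2
eef_pos: [613.5, -53.8, 152.9]
tcp_rot: [-1.566, -0.004, -1.853]
ft_force: [1.9, -0.1, -0.7]
opening: 0.551
bar [275.6 190.3] n 1415 ctr 611.5 -52.9 size 46.1 29.8 long axis deg 74.5 z med 14.3
bar [171.8 313.5] n 690 ctr 471.1 -149.8 size 78.0 22.3 long axis deg 66.5 z med 248.6
bar [384.4 315.6] n 652 ctr 683.0 -212.8 size 77.3 24.1 long axis deg 85.3 z med 248.8
bar [319.  364.2] n 1955 ctr 581.2 -249.0 size 316.2 21.8 long axis deg -14.9 z med 257.4
pos [613.  -52.5 150.9] rot [ -89.85   -0.2  -106.12] t 23.25 open 52.3
tool shift mm [ 1.8 50.9 -1.6] norm 51.0 rows>= 2.0
world [ -2.   -1.5 -50.9] turn rotvec deg [-0.15 -0.02  0.2 ]
```

View pics/wrist18.png

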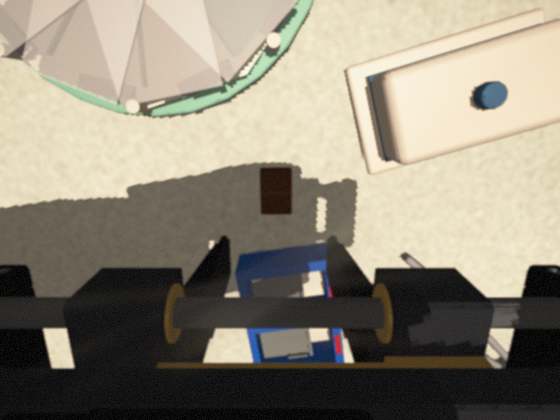

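```bash
python3 -m inch '[0.001,0.045,-0.0012,0,0,0,-0.1,0,0.045,0,0,0,0,-0.1,0,0.035,0,0,0,0,-0.1,0,0.0185,0,0,0,0,-0.1,0,0,0,0,0,0,-0.1,0,0,0,0,0,0,0.6,0,0,0,0,0,0,0.6,0,0,0,0,0,0,0.6,0,0,0,0,0,0,0.6]';python3 go.py 611 -54 6 -106.1; python3 -m inch '[0,-0.02,0,0,0,0,0.6,0,-0.045,0,0,0,0,0.6,0,-0.045,0,0,0,0,0.6,0,-0.035,0,-8.5,0,0.6,0,0,0,0,-8.5,0,0.6,0,0,0,0,-8.5,0,0.6,0,0,0,0,-8.5,0,0.6,0,0,0,0,-8.5,0,0.6,0,0,0,0,-8.5,0,0.6,0,0,0,0,-8.5,0,0.6]';  python3 -m inch '[0,0,0,0,-8.5,0,0.6,0,0,0,0,-8.5,0,0.6,0,0,0,0,-8.5,0,0.6,0,0,0,0,-5,0,0.6,0,0,0,0,0,0,0.6]'; python3 snap.py 19 wrist; python3 go.py 486.0 207.7 150 -16.1
```

```text
t: 24.15
eef_pos: [611.1, -52.6, 6.4]
tcp_rot: [-1.57, -0.001, -1.851]
ft_force: [0.4, -0.8, -0.6]
opening: 0.312
pos [611.1 -52.6   6.4] rot [-8.9960e+01 -6.0000e-02 -1.0606e+02] t 24.15 open 29.7
tool shift mm [1.4 0.4 0.3] norm 1.5 rows>= 1.0
world [-0.1 -1.4 -0.4] turn rotvec deg [-0.04  0.04  0.06]
t: 24.65
eef_pos: [611.1, -52.8, 6.3]
tcp_rot: [-1.571, -0.001, -1.318]
ft_force: [-0.7, 0.1, 1.5]
opening: 0.312
pos [611.1 -52.8   6.3] rot [-9.000e+01 -6.000e-02 -7.569e+01] t 24.7 open 30.0
tool shift mm [-283.2 -144.   -56.8] norm 322.7 rows>= 7.0
world [-125.1  260.5  143.7] turn rotvec deg [ 3.000e-02 -5.959e+01  6.000e-02]invalid input at $: expected a multiple of 7 numbers
```

View pics/wrist19.png

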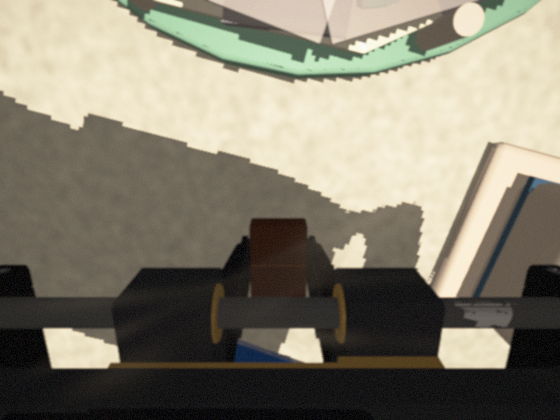

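The lift call was refused because I typed a malformed row. The turn after it ran at shelf height, with no force and the bar still held. Lifting now.

```bash
python3 -m inch '[0,-0.02,0,0,0,0,0.6,0,-0.045,0,0,0,0,0.6,0,-0.045,0,0,0,0,0.6,0,-0.034,0,0,-8.5,0,0.6,0,0,0,0,-8.5,0,0.6,0,0,0,0,-8.5,0,0.6,0,0,0,0,-8.5,0,0.6,0,0,0,0,-8.5,0,0.6,0,0,0,0,-8.5,0,0.6,0,0,0,0,-8.5,0,0.6]';  python3 -m inch '[0,0,0,0,0,0,0.6,0,0,0,0,0,0,0.6]'; python3 snap.py 20 wrist; python3 held.py wrist20; python3 go.py 486.0 207.7 150 -16.1
```

```text
t: 25.7
eef_pos: [610.9, -52.6, 150.1]
tcp_rot: [-1.572, -0.0, -0.278]
ft_force: [0.6, -0.5, -0.5]
opening: 0.312
t: 25.9
eef_pos: [610.9, -52.6, 150.0]
tcp_rot: [-1.572, -0.0, -0.287]
ft_force: [-0.7, -0.4, -0.5]
opening: 0.31
-22 300 h 3.2
-18 293 h 7.9
-14 285 h 8.0
-10 286 h 8.0
-6 263 h 8.0
-2 268 h 8.1
2 261 h 8.1
6 259 h 8.1
10 248 h 8.0
14 241 h 8.0
18 241 h 8.0
22 13 h 7.7
pos [610.9 -52.6 150. ] rot [-90.05  -0.   -16.37] t 25.95 open 29.6
tool shift mm [-1.933e+02 -2.000e-01  2.145e+02] norm 288.7 rows>= 6.0
world [-124.9  260.3   -0. ] turn rotvec deg [ 0.05 -0.27  0.  ]
```

```bash
python3 -m inch '[-0.0322,0,0.0357,0,0,0,0.6,-0.0322,0,0.0357,0,0,0,0.6,-0.0322,0,0.0357,0,0,0,0.6,-0.0322,0,0.0357,0,0,0,0.6,-0.0322,0,0.0357,0,0,0,0.6,-0.0322,0,0.0357,0,0,0,0.6,0,0.03,0,0,0,0,0.6,0,0.03,0,0,0,0,0.6,0,0,0,0,0,0,0.6,0,0,0,0,0,0,0.6]'; python3 snap.py 21 wrist; python3 go.py 486.0 207.7 38 -16.1; python3 wa.py wrist21
```

```text
t: 26.95
eef_pos: [484.8, 206.6, 90.1]
tcp_rot: [-1.572, 0.001, -0.283]
ft_force: [-0.0, 0.2, -0.2]
opening: 0.309
pos [485.2 206.6  90.8] rot [-9.002e+01 -5.000e-02 -1.619e+01] t 27.0 open 29.7
tool shift mm [ 0.4 52.8  1.3] norm 52.8 rows>= 2.0
world [  0.8   1.1 -52.8] turn rotvec deg [ 0.02 -0.09  0.05]
mark z 86.0 r 20.0 wheel deg 35.0
```

View pics/wrist21.png

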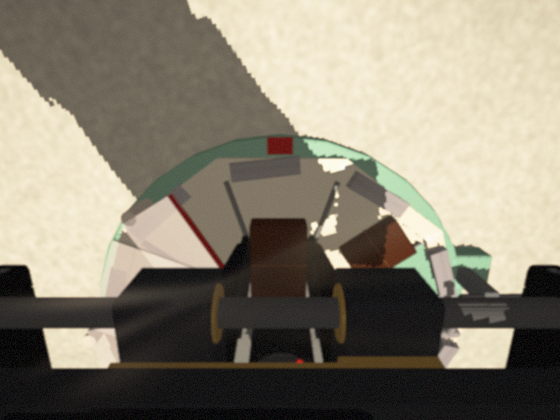

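```bash
python3 -m inch '[0.0004,0.03,0.0013,0,0,0,0.6,0,0.016,0,0,0,0,0.6,0,0.006,0,0,0,0,0.6,0,0.002,0,0,0,0,0.6,0,0,0,0,0,0,0.6]'; python3 -m inch '[0,0,0,0,0,0,0.2,0,0,0,0,0,0,0.1,0,0,0,0,0,0,0.1,0,-0.01,0,0,0,0,0.1,0,-0.03,0,0,0,0,0.1,0,-0.03,0,0,0,0,0.1,0,-0.02,0,0,0,0,0.0,0,0,0,0,0,0,-0.1,0,0,0,0,0,0,-0.1]';python3 snap.py 22 wrist; python3 bar.py wrist22 44 500 220 70; python3 go.py 570.5 183.3 52 -16.1
```

```text
t: 27.5
eef_pos: [485.9, 207.8, 36.7]
tcp_rot: [-1.571, -0.001, -0.281]
ft_force: [1.0, 0.8, -0.4]
opening: 0.31
t: 28.4
eef_pos: [485.3, 207.8, 126.2]
tcp_rot: [-1.571, -0.001, -0.28]
ft_force: [-1.2, 0.1, -0.5]
opening: 0.544
bar [278.6 140.3] n 321 ctr 432.7 222.5 size 17.4 11.4 long axis deg 74.5 z med 21.6
bar [278.1 209.6] n 2006 ctr 485.0 208.0 size 45.5 30.0 long axis deg -16.0 z med 44.2
bar [356.6 231.5] n 1403 ctr 519.6 266.7 size 43.8 33.7 long axis deg -69.1 z med 44.2
bar [215.4 226.3] n 99 ctr 483.6 156.6 size 23.8 3.9 long axis deg 13.8 z med 52.3
bar [172.9 313.3] n 689 ctr 549.7 97.0 size 61.8 17.8 long axis deg -24.6 z med 222.3
bar [383.1 312. ] n 647 ctr 598.8 267.6 size 62.6 18.3 long axis deg -6.7 z med 221.8
bar [350.7 363.6] n 2525 ctr 632.7 206.8 size 303.7 17.0 long axis deg 74.0 z med 230.7
pos [485.1 207.7 125.5] rot [-9.006e+01  1.000e-02 -1.607e+01] t 28.45 open 52.2
tool shift mm [88.9 73.5  0.2] norm 115.4 rows>= 3.0
world [ 85.4 -24.4 -73.5] turn rotvec deg [ 0.06  0.03 -0.01]
```

View pics/wrist22.png

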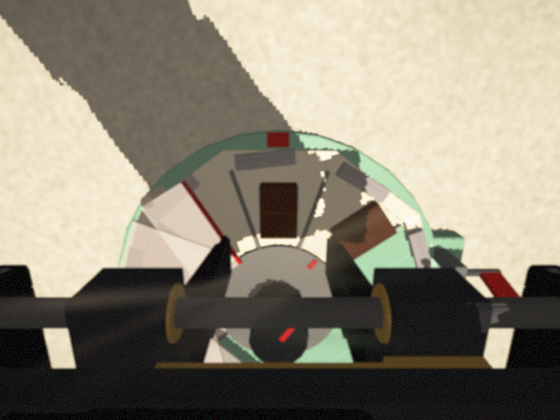

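The second bar lies flat in pocket 2 at (278,210). Next click.

```bash
python3 -m inch '[0.044,0,0,0,0,0,-0.3,0.0446,0,0,0,0,0,-0.3,0,0.04,0,0,0,0,-0.3,0,0.0335,0,0,0,0,-0.3,0,0,0,0,0,0,-0.3,0,0,0,0,0,0,0.5,0,0,0,0,0,0,0.5,0,0,0,0,0,0,0.5]'; python3 go.py 570.5 183.3 52 -16.1;  python3 -m inch '[0,0,0,0,6,0,0.5,0,0,0,0,6,0,0.5,0,0,0,0,6,0,0.5,0,0,0,0,6,0,0.5,0,0,0,0,6,0,0.5,0,0,0,0,6,0,0.5,0,0,0,0,0,0,0.5,0,0,0,0,0,0,0.5]'; python3 go.py 570.5 183.3 50 -16.1; python3 snap.py 23 wrist; python3 wa.py wrist23
```

```text
t: 29.25
eef_pos: [571.0, 183.4, 53.8]
tcp_rot: [-1.571, -0.002, -0.28]
ft_force: [-0.7, -4.7, 4.2]
opening: 0.459
pos [571.  183.4  53.8] rot [-90.    -0.12 -16.05] t 29.25 open 43.7
tool shift mm [-0.5  1.8 -0.3] norm 1.9 rows>= 1.0
world [-0.5 -0.1 -1.8] turn rotvec deg [0.   0.05 0.12]
t: 30.05
eef_pos: [571.1, 183.4, 53.9]
tcp_rot: [-1.569, -0.002, -0.906]
ft_force: [-0.3, -0.6, 8.2]
opening: 0.461
pos [571.1 183.4  53.9] rot [-89.92  -0.09 -51.89] t 30.05 open 43.8
tool shift mm [-0.3  3.8 -0.5] norm 3.9 rows>= 1.0
world [-0.6 -0.1 -3.9] turn rotvec deg [ -0.05 -35.79   0.12]
mark z 36.0 r 48.2 wheel deg 72.3
mark z 86.0 r 12.3 wheel deg 72.1
```

View pics/wrist23.png

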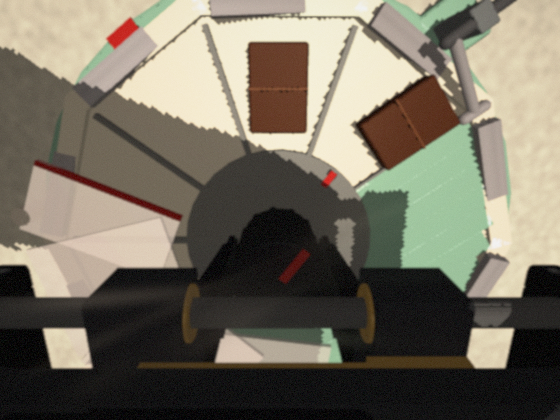

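The wheel is at 72°. Releasing and heading for well 1.

```bash
python3 -m inch '[0,0,0,0,0,0,-0.3,0,0,0,0,0,0,-0.3,0,-0.04,0,0,0,0,-0.3,0,-0.05,0,0,0,0,-0.3,0,0,0,0,-8.5,0,0,0,0,0,0,-8.5,0,0.5,0,0,0,0,-8.5,0,1,0,0,0,0,-8.5,0,1,0,0,0,0,-8.5,0,1,0,0,0,0,-1.5,0,1]'; python3 snap.py 24 wrist; python3 wa.py wrist24; python3 go.py 594.2 -263 70 -8.1
```

```text
t: 31.1
eef_pos: [570.4, 183.4, 142.4]
tcp_rot: [-1.572, -0.0, -0.136]
ft_force: [0.3, -0.0, -0.6]
opening: 0.202
mark z 36.0 r 48.2 wheel deg 72.1
mark z 86.0 r 12.3 wheel deg 71.9
pos [570.4 183.4 142.3] rot [-9.005e+01  1.000e-02 -7.990e+00] t 31.15 open 15.5
tool shift mm [  85.6   72.7 -438.7] norm 452.8 rows>= 10.0
world [  23.8 -446.4  -72.3] turn rotvec deg [ 0.05  0.11 -0.01]
```

```bash
python3 -m inch '[0.0095,0,-0.0487,0,0,0,1,0.0095,0,-0.0487,0,0,0,1,0.0095,0,-0.0487,0,0,0,1,0.0095,0,-0.0487,0,0,0,1,0.0095,0,-0.0487,0,0,0,1,0.0095,0,-0.0487,0,0,0,1,0.0095,0,-0.0487,0,0,0,1,0.0095,0,-0.0487,0,0,0,1,0.0095,0,-0.0487,0,0,0,1,0,0.036,0,0,0,0,1]'; python3 -m inch '[0,0.036,0,0,0,0,1,0,0,0,0,0,0,1,0,0,0,0,0,0,1]';python3 snap.py 25 wrist; python3 bar.py wrist25 42 567 -260 50; python3 go.py 594.2 -264 44 -8.1
```

```text
t: 32.15
eef_pos: [595.5, -269.5, 109.9]
tcp_rot: [-1.576, -0.008, -0.149]
ft_force: [1.1, 0.7, -0.5]
opening: 0.002
t: 32.45
eef_pos: [593.8, -262.6, 71.0]
tcp_rot: [-1.571, 0.001, -0.142]
ft_force: [0.2, -0.3, 0.1]
opening: 0.007
bar [272.2 195.4] n 3461 ctr 568.1 -262.5 size 45.8 30.3 long axis deg -8.1 z med 42.3
bar [272.6 312.8] n 309 ctr 648.5 -274.3 size 47.9 5.0 long axis deg -7.3 z med 169.5
bar [283.4 313.1] n 319 ctr 649.9 -267.2 size 47.2 4.6 long axis deg -7.7 z med 168.7
bar [380.7 323.4] n 62 ctr 667.7 -202.2 size 18.8 3.3 long axis deg -8.1 z med 172.4
bar [251.6 363.7] n 2525 ctr 682.5 -319.9 size 235.4 14.1 long axis deg 82.6 z med 175.6
pos [ 594.4 -262.7   72.1] rot [-9.008e+01 -8.000e-02 -8.120e+00] t 32.5 open 0.6
tool shift mm [-0.  28.1 -1.2] norm 28.2 rows>= 1.0
world [ -0.2  -1.3 -28.1] turn rotvec deg [ 0.08 -0.02  0.08]
```

View pics/wrist25.png

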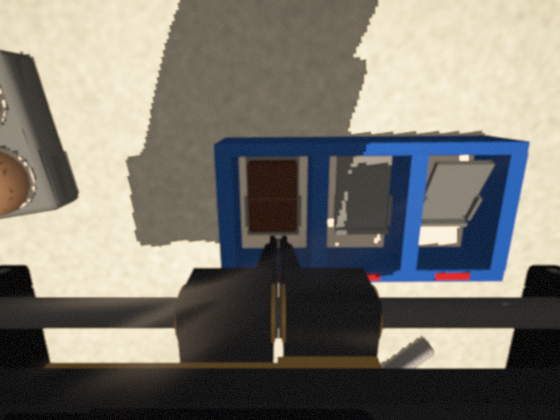

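```bash
python3 -m inch '[0,0.024,-0.002,0,0,0,1,0,0.006,0,0,0,0,1,0,0.002,0,0,0,0,1,0,0.002,0,0,0,0,1,-0.001,0.002,0,0,0,0,1,-0.001,0.002,0,0,0,0,1]'; python3 -m inch '[-0.001,0.002,0,0,0,0,1,0,0.002,0,0,0,0,1,0,0,0,0,0,0,1]';python3 snap.py 26 wrist; python3 tip.py wrist26 0 -58
```

```text
t: 33.1
eef_pos: [595.8, -265.7, 36.7]
tcp_rot: [-1.575, -0.011, -0.141]
ft_force: [15.6, 0.5, 12.1]
opening: 0.004
t: 33.4
eef_pos: [596.8, -266.1, 34.3]
tcp_rot: [-1.576, -0.016, -0.141]
ft_force: [16.4, 1.3, 18.4]
opening: 0.005
-18 304 43.3
-14 481 49.0
-10 307 50.9
-6 282 48.9
-2 271 46.6
2 244 44.3
6 241 42.2
10 222 39.9
14 200 37.7
18 206 35.9
22 72 33.3
26 9 31.6
y range [-74.8 -46. ] x [-18.3  23.2]
```

```bash
python3 -m inch '[0,-0.03,0,0,0,0,1,0,-0.02,0,0,0,0,0.03,-0.016,0,0,0,0,0,0.03,-0.016,0,0,0,0,0,0.03,0,0,0,0,0,0,0.03,0,0,0,0,0,0,0.03]'; python3 go.py 561.5 -262.1 43.2 -8.1; python3 snap.py 27 wrist; python3 tip.py wrist27 0 -58
```

```text
t: 34.05
eef_pos: [559.4, -260.0, 79.8]
tcp_rot: [-1.572, -0.001, -0.141]
ft_force: [-0.7, -0.0, 0.1]
opening: 0.368
pos [ 559.4 -260.    79.8] rot [-9.008e+01 -8.000e-02 -8.080e+00] t 34.05 open 35.0
tool shift mm [ 2.4 36.6 -1.8] norm 36.8 rows>= 1.0
world [  2.1  -2.1 -36.6] turn rotvec deg [0.08 0.02 0.08]
-22 17 42.4
-18 308 45.9
-14 242 52.0
-10 147 51.0
-6 137 48.7
-2 134 46.6
2 135 44.4
6 124 42.5
10 117 40.2
14 115 37.9
18 108 35.6
22 52 34.0
y range [-74.7 -46.1] x [-20.   21.4]
```

```bash
python3 -m inch '[0.0024,0,-0.0018,0,0,0,0.03,0,0,0,0,0,0,0.03,0,0.015,0,0,0,0,0.03,0,0.015,0,0,0,0,0.03,0,0.0066,0,0,0,0,0.03,0,0,0,0,0,0,0.03,0,0,0,0,0,0,0.6,0,0,0,0,0,0,0.6,0,0,0,0,0,0,0.6]'; python3 go.py 561.5 -262.1 43.2 -8.1; python3 -m inch '[0,-0.01,0,0,0,0,0.6,0,-0.02,0,0,0,0,0.6,0,-0.04,0,0,0,0,0.6,0,-0.02,0,0,0,0,0.6,0,0,0,0,0,0,0.6,0,0,0,0,0,0,0.6]'; python3 snap.py 28 wrist; python3 held.py wrist28
```

```text
t: 35.0
eef_pos: [560.6, -261.8, 41.2]
tcp_rot: [-1.571, 0.001, -0.141]
ft_force: [0.3, -0.4, 1.9]
opening: 0.312
pos [ 560.6 -261.8   41.2] rot [-9.003e+01  6.000e-02 -8.070e+00] t 35.0 open 29.6
tool shift mm [ 1.  -2.  -0.2] norm 2.2 rows>= 1.0
world [ 0.9 -0.3  2. ] turn rotvec deg [ 0.03  0.03 -0.06]
t: 35.6
eef_pos: [560.6, -261.7, 132.0]
tcp_rot: [-1.572, 0.0, -0.141]
ft_force: [-0.9, 0.2, -0.7]
opening: 0.312
-14 114 h 2.2
-10 485 h 6.8
-6 310 h 11.6
-2 194 h 10.1
2 193 h 7.9
6 176 h 5.6
10 172 h 3.6
14 156 h 1.6
18 155 h -0.6
22 147 h -3.0
26 139 h -5.1
30 87 h -6.9
```

View pics/wrist28.png

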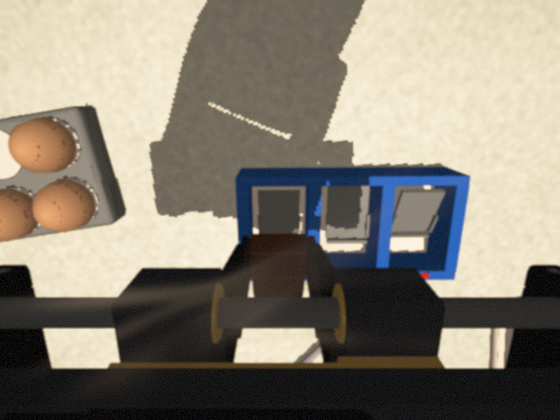

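Held at 28° slope. Back to the free shelf spot.

```bash
python3 go.py 615 -40 110 -106.1
```

```text
pos [ 560.4 -261.5  131.2] rot [-9.002e+01  8.000e-02 -8.070e+00] t 35.65 open 29.8
tool shift mm [ 23.   21.1 227. ] norm 229.2 rows>= 5.0
world [ 54.6 221.5 -21.2] turn rotvec deg [ 8.000e-02  9.803e+01 -4.000e-02]
```

```bash
python3 -m inch '[0.0046,0.0042,0.0454,0,0,0,0.6,0.0046,0.0042,0.0454,0,0,0,0.6,0.0046,0.0042,0.0454,0,0,0,0.6,0.0046,0.0042,0.0454,0,0,0,0.6,0.0046,0.0042,0.0454,0,0,0,0.6,0,0,0,0,8.5,0,0.6,0,0,0,0,8.5,0,0.6,0,0,0,0,8.5,0,0.6,0,0,0,0,8.5,0,0.6,0,0,0,0,8.5,0,0.6]'; python3 -m inch '[0,0,0,0,8.5,0,0.6,0,0,0,0,8.5,0,0.6,0,0,0,0,8.5,0,0.6,0,0,0,0,8.5,0,0.6,0,0,0,0,8.5,0,0.6,0,0,0,0,8.5,0,0.6,0,0,0,0,4.5,0,0.6,0,0,0,0,0,0,0.6]'; python3 go.py 615 -40 110 -106.1 -28
```

```text
t: 36.65
eef_pos: [614.8, -40.1, 109.2]
tcp_rot: [-1.573, 0.002, -0.889]
ft_force: [-0.0, 0.3, 0.2]
opening: 0.308
t: 37.45
eef_pos: [614.9, -40.2, 109.4]
tcp_rot: [-1.573, -0.001, -1.852]
ft_force: [-0.0, 0.5, -0.3]
opening: 0.315
pos [614.9 -40.2 109.4] rot [-9.0140e+01 -6.0000e-02 -1.0613e+02] t 37.45 open 29.9
tool shift mm [-0.3 -0.6  0.1] norm 0.6 rows>= 1.0
world [0.1 0.2 0.6] turn rotvec deg [ 1.400e-01  1.000e-02 -2.794e+01]
```

```bash
python3 -m inch '[0,0,0,0,0,-7,0.6,0,0,0,0,0,-7,0.6,0,0,0,0,0,-7,0.6,0,0,0,0,0,-7.2,0.6,0,0,0,0,0,0,0.6,0,0,0,0,0,0,0.6]';python3 snap.py 29 wrist; python3 held.py wrist29;python3 go.py 615 -40 14 -106.1 -28.2; python3 - <<'E'
from m import *
c=load("wrist29");P=cloud(c)
hsv=cv2.cvtColor(c["pixels"],cv2.COLOR_BGR2HSV);br=((hsv[...,0]<20))&(hsv[...,1]>60)&(hsv[...,2]<150)
k=br&(np.hypot(P[...,0]-612,P[...,1]+47)<40)&(P[...,2]>80)&(P[...,2]<140)
q=P[k];q=q[(q[:,2]>np.percentile(q[:,2],30))];print(np.percentile(q[:,2],[5,50,95]),q[:,1].min(),q[:,1].max())
for y in range(-85,-20,5):
    s=q[abs(q[:,1]-y)<2.5]
    if len(s)>10:print(y,len(s),np.median(s[:,2]).round(1))
E
```

```text
t: 38.05
eef_pos: [615.2, -39.7, 109.7]
tcp_rot: [-1.574, -0.491, -1.847]
ft_force: [-0.3, 0.7, -0.3]
opening: 0.308
-14 121 h 1.6
-10 490 h 6.3
-6 276 h 10.6
-2 192 h 8.9
2 194 h 6.6
6 175 h 4.4
10 187 h 2.2
14 148 h 0.0
18 157 h -2.2
22 142 h -4.3
26 146 h -6.5
30 66 h -8.1
pos [615.2 -40.4 110.3] rot [ -90.11  -28.11 -105.95] t 38.1 open 29.9
tool shift mm [-45.6  84.8  -0.2] norm 96.3 rows>= 2.0
world [ -0.2   0.4 -96.3] turn rotvec deg [ 0.04  0.13 -0.09]
[116.36247188 116.93936395 117.98585861] -73.56407181729864 -7.983027898932628
-70 102 116.7
-65 213 116.8
-60 233 116.8
-55 241 116.9
-50 280 117.0
-45 291 117.0
-40 312 117.0
-35 335 117.1
-30 270 117.1
-25 73 117.2
```

```bash
python3 -m inch '[-0.0155,0.029,0,0,0,0,0.6,-0.0155,0.029,0,0,0,0,0.6,-0.0105,0.0194,0,0,0,0,0.6,-0.004,0.0076,0,0,0,0,0.6,0,0,0,0,0,0,0.6]';python3 go.py 615 -40 8 -106.1 -28.2
```

```text
t: 38.6
eef_pos: [615.0, -41.3, 14.0]
tcp_rot: [-1.572, -0.492, -1.851]
ft_force: [-0.9, -0.1, 0.7]
opening: 0.312
pos [615.  -41.3  14. ] rot [ -90.1   -28.21 -106.08] t 38.6 open 29.6
tool shift mm [-3.9  4.7 -0.4] norm 6.1 rows>= 1.0
world [-0.   1.3 -6. ] turn rotvec deg [0.09 0.02 0.01]
```

```bash
python3 -m inch '[-0.0014,0.0026,0,0,0,0,0.6,0,0,0,0,0,0,0.6,0,0,0,0,0,0,0.6]';python3 -m inch '[-0.001,0.0018,0,0,0,0,0.6,0,0,0,0,0,0,0.6]'; python3 -m inch '[-0.0004,0.0007,0,0,0,0,0.6,0,0,0,0,0,0,0.6]'
```

```text
t: 38.9
eef_pos: [615.8, -40.5, 12.5]
tcp_rot: [-1.569, -0.492, -1.852]
ft_force: [0.5, -0.3, -0.4]
opening: 0.309
t: 39.1
eef_pos: [615.5, -40.4, 9.6]
tcp_rot: [-1.571, -0.493, -1.851]
ft_force: [-0.1, -0.1, 0.1]
opening: 0.312
t: 39.3
eef_pos: [615.4, -40.4, 8.5]
tcp_rot: [-1.571, -0.493, -1.851]
ft_force: [-0.6, -0.6, -1.6]
opening: 0.311
```

```bash
python3 -m inch '[0,0,0,0,0,0,0.2,0,0,0,0,0,0,0.0,0,0,0,0,0,0,-0.1,0,-0.02,0,0,0,0,-0.1,0,-0.04,0,0,0,0,-0.1,0,-0.03,0,0,0,7.1,-0.1,0,0,0,0,0,7.1,-0.1,0,0,0,0,0,7.1,-0.1,0,0,0,0,0,6.9,-0.1,0.025,-0.03,0,0,0,0,-0.1]';python3 -m inch '[0.025,-0.03,0,0,0,0,-0.1,0,0,0,0,0,0,-0.1,0,0,0,0,0,0,-0.1]';python3 snap.py 30 wrist; python3 bar.py wrist30 14 612 -50 40; python3 go.py 612 -48 6 -106.1
```

```text
t: 40.3
eef_pos: [618.8, -23.6, 115.8]
tcp_rot: [-1.575, 0.003, -1.852]
ft_force: [0.6, -0.9, 0.5]
opening: 0.552
t: 40.6
eef_pos: [613.4, -47.8, 148.4]
tcp_rot: [-1.57, -0.001, -1.852]
ft_force: [0.2, 0.0, -0.7]
opening: 0.554
bar [277.4 194. ] n 1448 ctr 612.3 -48.9 size 44.8 29.9 long axis deg 73.9 z med 14.2
bar [383.9 333.6] n 248 ctr 677.4 -223.8 size 30.9 19.0 long axis deg -72.5 z med 244.9
bar [171.9 333.3] n 241 ctr 463.9 -163.0 size 26.8 18.8 long axis deg 38.2 z med 245.8
bar [299.3 364.5] n 1682 ctr 568.8 -231.8 size 286.1 20.7 long axis deg -15.7 z med 253.1
pos [613.2 -47.2 147.5] rot [-9.0020e+01 -5.0000e-02 -1.0608e+02] t 40.65 open 52.3
tool shift mm [  0.9 141.5  -0.9] norm 141.5 rows>= 3.0
world [  -1.2   -0.8 -141.5] turn rotvec deg [0.02 0.02 0.05]
```

View pics/wrist30.png

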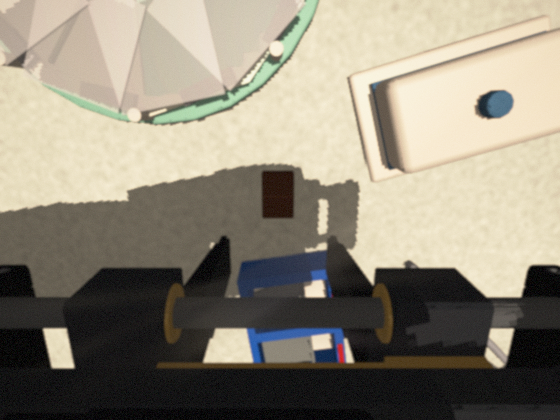

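The bar lies flat at (612,-49), seen at (277,194). Regrasping.

```bash
python3 -m inch '[0.0015,0.045,-0.0006,0,0,0,-0.1,0,0.045,0,0,0,0,-0.1,0,0.035,0,0,0,0,-0.1,0,0.0165,0,0,0,0,-0.1,0,0,0,0,0,0,-0.1,0,0,0,0,0,0,0.6,0,0,0,0,0,0,0.6,0,0,0,0,0,0,0.6,0,0,0,0,0,0,0.6]';python3 go.py 612 -49 6 -106.1; python3 -m inch '[0,-0.02,0,0,0,0,0.6,0,-0.045,0,0,0,0,0.6,0,-0.045,0,0,0,0,0.6,0,-0.034,0,0,-8.5,0,0.6,0,0,0,0,-8.5,0,0.6,0,0,0,0,-8.5,0,0.6,0,0,0,0,-8.5,0,0.6,0,0,0,0,-8.5,0,0.6,0,0,0,0,-8.5,0,0.6,0,0,0,0,-8.5,0,0.6]'
```

```text
t: 41.55
eef_pos: [612.7, -48.8, 7.2]
tcp_rot: [-1.57, -0.001, -1.851]
ft_force: [-0.1, 1.0, 1.9]
opening: 0.312
pos [612.7 -48.8   7.2] rot [-8.9930e+01 -4.0000e-02 -1.0606e+02] t 41.55 open 29.6
tool shift mm [ 0.4  1.2 -0.6] norm 1.4 rows>= 1.0
world [-0.7 -0.2 -1.2] turn rotvec deg [-0.07  0.04  0.04]
t: 42.55
eef_pos: [612.3, -48.8, 150.9]
tcp_rot: [-1.571, -0.001, -0.807]
ft_force: [-0.9, 0.2, -0.7]
opening: 0.313
```

```bash
python3 -m inch '[0,0,0,0,-8.5,0,0.6,0,0,0,0,-8.5,0,0.6,0,0,0,0,-8.5,0,0.6,0,0,0,0,-5,0,0.6,0,0,0,0,0,0,0.6]';python3 snap.py 31 wrist; python3 held.py wrist31; python3 go.py 486.0 207.7 150 -16.1
```

```text
t: 43.05
eef_pos: [612.3, -48.8, 150.8]
tcp_rot: [-1.572, -0.001, -0.279]
ft_force: [0.5, -0.3, -0.5]
opening: 0.311
-22 313 h 2.2
-18 297 h 7.1
-14 281 h 7.2
-10 277 h 7.2
-6 265 h 7.2
-2 262 h 7.1
2 264 h 7.2
6 254 h 7.2
10 242 h 7.2
14 246 h 7.2
18 242 h 7.1
22 38 h 7.0
pos [612.4 -48.8 150.8] rot [-9.005e+01 -3.000e-02 -1.619e+01] t 43.1 open 30.0
tool shift mm [-192.9    0.5  211.1] norm 285.9 rows>= 6.0
world [-126.4  256.5   -0.8] turn rotvec deg [ 0.05 -0.09  0.03]
```

```bash
python3 -m inch '[-0.0322,0,0.0352,0,0,0,0.6,-0.0322,0,0.0352,0,0,0,0.6,-0.0322,0,0.0352,0,0,0,0.6,-0.0322,0,0.0352,0,0,0,0.6,-0.0322,0,0.0352,0,0,0,0.6,-0.0322,0,0.0352,0,0,0,0.6,0,0.03,0,0,0,0,0.6,0,0.03,0,0,0,0,0.6,0,0,0,0,0,0,0.6,0,0,0,0,0,0,0.6]'; python3 snap.py 32 wrist; python3 go.py 486.0 207.7 38 -16.1
```

```text
t: 44.1
eef_pos: [485.4, 207.5, 90.7]
tcp_rot: [-1.572, 0.0, -0.282]
ft_force: [-0.3, 0.7, 0.1]
opening: 0.31
pos [485.8 207.5  91.3] rot [-9.002e+01 -5.000e-02 -1.616e+01] t 44.15 open 29.9
tool shift mm [ 0.1 53.3  0.2] norm 53.3 rows>= 2.0
world [  0.2   0.2 -53.3] turn rotvec deg [ 0.02 -0.06  0.05]
```

View pics/wrist32.png

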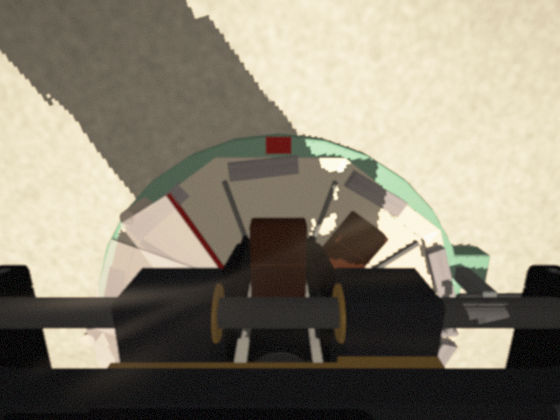

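Pocket 3's walls, at (233,205) and (327,205), flank the bar. Lowering.

```bash
python3 -m inch '[0,0.03,0.0002,0,0,0,0.6,0,0.016,0,0,0,0,0.6,0,0.006,0,0,0,0,0.6,0,0.0015,0,0,0,0,0.6,0,0,0,0,0,0,0.6]'; python3 -m inch '[0,0,0,0,0,0,0.2,0,0,0,0,0,0,0.1,0,0,0,0,0,0,0.1,0,-0.01,0,0,0,0,0.1,0,-0.03,0,0,0,0,0.1,0,-0.03,0,0,0,0,0.1,0,-0.02,0,0,0,0,0.0,0,0,0,0,0,0,-0.1,0,0,0,0,0,0,-0.1]';python3 snap.py 33 wrist; python3 bar.py wrist33 44 520 230 80|grep "z med 44"; python3 wa.py wrist33; python3 go.py 570.5 183.3 52 -16.1
```

```text
t: 44.65
eef_pos: [485.9, 207.8, 37.7]
tcp_rot: [-1.571, -0.001, -0.281]
ft_force: [0.2, 0.5, -0.4]
opening: 0.31
t: 45.55
eef_pos: [485.2, 207.8, 127.2]
tcp_rot: [-1.571, -0.001, -0.28]
ft_force: [0.3, -0.9, 0.1]
opening: 0.544
bar [278.2 209.2] n 1989 ctr 484.8 208.1 size 45.0 30.0 long axis deg -15.5 z med 44.2
bar [341.1 229.7] n 1877 ctr 522.5 251.9 size 53.6 47.0 long axis deg -50.5 z med 44.4
mark z 36.0 r 45.4 wheel deg 71.8
mark z 86.0 r 12.0 wheel deg 71.6
pos [484.9 207.8 126.5] rot [-9.006e+01  2.000e-02 -1.607e+01] t 45.6 open 52.1
tool shift mm [89.  74.5  0.3] norm 116.1 rows>= 3.0
world [ 85.6 -24.5 -74.5] turn rotvec deg [ 0.06  0.03 -0.02]
```

View pics/wrist33.png

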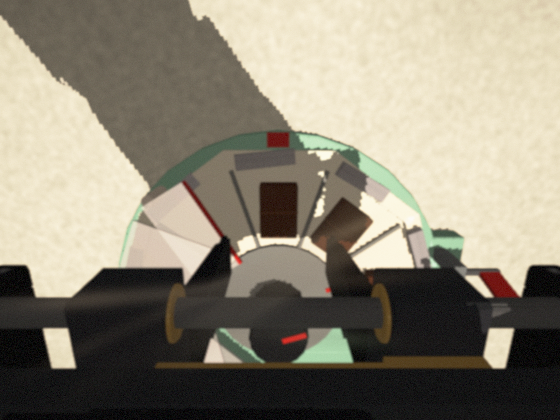

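All three bars are in pockets 1 to 3. Now the pawl, pushed with closed fingers from its +x side.

```bash
python3 go.py 605.6 345 126 -16.1
```

```text
pos [484.9 207.8 126.5] rot [-9.006e+01  2.000e-02 -1.607e+01] t 45.6 open 52.1
tool shift mm [ 78.    0.3 165.3] norm 182.7 rows>= 4.0
world [120.7 137.2  -0.5] turn rotvec deg [ 0.06  0.03 -0.02]
```

```bash
python3 -m inch '[0.0195,0,0.0413,0,0,0,1,0.0195,0,0.0413,0,0,0,1,0.0195,0,0.0413,0,0,0,1,0.0195,0,0.0413,0,0,0,1,0,0,0,0,0,0,1,0,0,0,0,0,0,1]'; python3 snap.py 34 wrist; python3 - <<'E'
from m import *
c=load("wrist34");P=cloud(c);hsv=cv2.cvtColor(c["pixels"],cv2.COLOR_BGR2HSV);H,S,V=[hsv[...,i] for i in range(3)]
D=lambda w:((w[...,:2]-[570.5,183.3])@np.array([[.961,.277],[-.277,.961]]))
m=((H<8)|(H>172))&(S>130)&(V>50)
for st,ce,k in blobs(m,20):
    q=P[k];d=D(q);print(ce.round(0),st[4],"disp x,y",np.percentile(d,[5,95],axis=0).round(1).tolist(),"z",np.percentile(q[:,2],[5,95]).round(1))
E
```

```text
t: 46.2
eef_pos: [605.2, 345.1, 124.4]
tcp_rot: [-1.574, 0.002, -0.28]
ft_force: [-1.2, -0.4, -0.6]
opening: 0.105
[53. 31.] 334 disp x,y [[-146.3, -8.5], [-138.2, 7.8]] z [20.3 22.8]
[  4. 161.] 88 disp x,y [[-57.1, -34.6], [-47.8, -28.6]] z [50.8 53.6]
[278. 189.] 663 disp x,y [[-42.5, 157.9], [-31.9, 171.5]] z [58.6 89.7]
[128. 204.] 67 disp x,y [[-17.5, 41.2], [-12.5, 50.3]] z [34.6 37.4]
[ 46. 241.] 257 disp x,y [[-7.6, 2.4], [0.5, 20.1]] z [84.4 87.1]
```

View pics/wrist34.png

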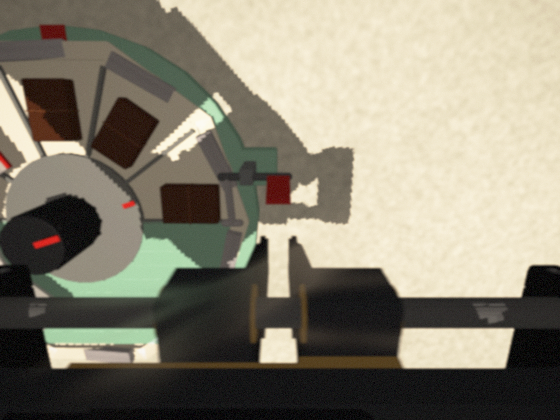

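The tab at (278,189) sits at dispenser x -42 to -32, y 158 to 171, as expected. The bars at (52,109), (124,132) and (190,203) are in their pockets. Descending and pushing toward -x.

```bash
python3 -m inch '[0,0.03,0,0,0,0,1,0,0.0285,0,0,0,0,1,0,0,0,0,0,0,1,-0.01,0,0,0,0,0,1,-0.01,0,0,0,0,0,1,-0.01,0,0,0,0,0,1,-0.01,0,0,0,0,0,1,-0.01,0,0,0,0,0,1]'; python3 -m inch '[-0.008,0,0,0,0,0,1,-0.005,0,0,0,0,0,1,0,0,0,0,0,0,1]'; python3 -m inch '[0,-0.04,0,0,0,0,1,0.01,-0.05,0,0,0,0,1,0.04,0,0,0,0,0,1,0,0,0,0,0,0,1]';python3 snap.py 35 wrist scene
```

```text
t: 47.05
eef_pos: [556.9, 359.3, 68.9]
tcp_rot: [-1.571, -0.001, -0.28]
ft_force: [0.2, -0.2, -0.3]
opening: 0.005
t: 47.35
eef_pos: [544.8, 362.7, 68.2]
tcp_rot: [-1.572, 0.0, -0.28]
ft_force: [-0.4, -0.5, 0.1]
opening: 0.007
t: 47.75
eef_pos: [597.2, 347.5, 158.8]
tcp_rot: [-1.569, -0.004, -0.282]
ft_force: [-0.3, -1.0, -1.2]
opening: 0.005
```

View pics/wrist35.png

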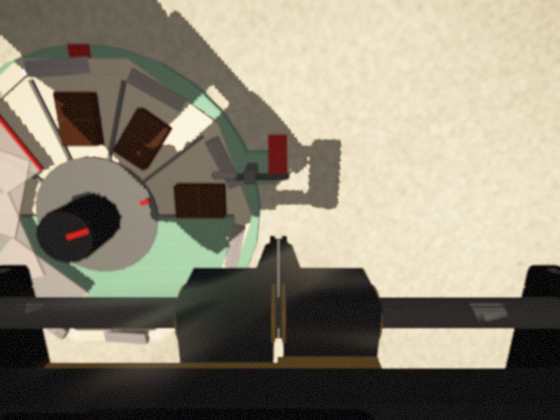

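The pawl is thrown back: the tab at (277,153) points to -x and the arm stands up at (222,175). Now the knob.

```bash
python3 go.py 570.5 183.3 52 -52.1
```

```text
pos [593.7 348.  156.7] rot [-9.007e+01  2.000e-02 -1.614e+01] t 47.85 open 0.5
tool shift mm [  23.6  104.8 -164.5] norm 196.5 rows>= 4.0
world [ -23.2 -164.7 -104.7] turn rotvec deg [ 0.08 35.96  0.  ]
```

```bash
python3 -m inch '[0.0059,0,-0.0411,0,0,0,0,0.0059,0,-0.0411,0,0,0,-0.3,0.0059,0,-0.0411,0,0,0,-0.3,0.0059,0,-0.0411,0,0,0,-0.3,0,0,0,0,8,0,-0.3,0,0,0,0,8,0,-0.3,0,0,0,0,8,0,-0.3,0,0,0,0,8,0,-0.3,0,0,0,0,4,0,-0.3,0,0,0,0,0,0,-0.3]'; python3 go.py 570.5 183.3 53 -52.1;
```

```text
t: 48.85
eef_pos: [569.7, 184.5, 156.8]
tcp_rot: [-1.573, 0.0, -0.909]
ft_force: [1.9, 0.5, -0.3]
opening: 0.647
pos [569.7 184.5 156.8] rot [-90.1   0.  -52.1] t 48.85 open 61.5
tool shift mm [1.400e+00 1.038e+02 1.000e-01] norm 103.8 rows>= 3.0
world [   0.8   -1.2 -103.8] turn rotvec deg [ 0.1  0.  -0. ]
```

```bash
python3 -m inch '[0.0014,0.045,0,0,0,0,-0.3,0,0.04,0,0,0,0,-0.3,0,0.019,0,0,0,0,-0.3,0,0,0,0,0,0,-0.3,0,0,0,0,0,0,0.5,0,0,0,0,0,0,0.5,0,0,0,0,0,0,0.5]';python3 -m inch '[0,0,0,0,-7,0,0.5,0,0,0,0,-7,0,0.5,0,0,0,0,-7,0,0.5,0,0,0,0,-7,0,0.5,0,0,0,0,-7,0,0.5,0,0,0,0,-7,0,0.5,0,0,0,0,-7,0,0.5,0,0,0,0,-7,0,0.5,0,0,0,0,-7,0,0.5,0,0,0,0,-7,0,0.5]';python3 -m inch '[0,0,0,0,-1,0,0.5,0,0,0,0,0,0,0.5]'; python3 go.py 570.5 183.3 53 20;python3 snap.py 36 wrist; python3 wa.py wrist36; python3 -c "
from cell import env;print(env.state()['moment'])"
```

```text
t: 49.55
eef_pos: [571.4, 182.9, 54.6]
tcp_rot: [-1.571, -0.001, -0.908]
ft_force: [-3.8, -5.2, 10.7]
opening: 0.456
t: 50.55
eef_pos: [571.6, 183.5, 54.6]
tcp_rot: [-1.571, -0.002, 0.318]
ft_force: [-1.6, 3.5, 2.6]
opening: 0.459
t: 50.75
eef_pos: [571.6, 183.5, 54.6]
tcp_rot: [-1.571, -0.001, 0.329]
ft_force: [-2.4, 3.1, 6.5]
opening: 0.459
pos [571.6 183.5  54.6] rot [-9.003e+01 -8.000e-02  1.882e+01] t 50.75 open 43.6
tool shift mm [-1.1  1.6  0.2] norm 2.0 rows>= 1.0
world [-1.1 -0.2 -1.6] turn rotvec deg [ 0.03 -1.18  0.08]
mark z 36.0 r 48.0 wheel deg 1.4
mark z 86.0 r 12.2 wheel deg 1.2
[0.7688074  0.47642782 0.12339202]
```

Wheel at about 1.3°. I'll add a little more until it meets the stop.

```bash
for i in 1 2; do python3 -m inch '[0,0,0,0,-1.2,0,0.5,0,0,0,0,0,0,0.5]';  python3 -c "
from cell import env;s=env.state();print(s['moment'],s['tcp_rot'][2]*57.2958)"; done; python3 snap.py 37 wrist; python3 wa.py wrist37
```

```text
t: 51.0
eef_pos: [571.6, 183.5, 54.6]
tcp_rot: [-1.571, -0.001, 0.349]
ft_force: [-2.8, 3.3, 7.1]
opening: 0.458
[0.8692189  0.40338093 0.0907912 ] 20.00197603604198
t: 51.2
eef_pos: [571.7, 183.6, 54.6]
tcp_rot: [-1.571, -0.002, 0.369]
ft_force: [-1.9, 4.2, 6.6]
opening: 0.461
[ 0.89464082  0.35857934 -0.58666934] 21.115077831969753
mark z 36.0 r 48.0 wheel deg -0.2
mark z 86.0 r 12.2 wheel deg -0.4
```

The moment jumped to -0.59 N m with the wheel at about 0°, so it is at the stop. Releasing.

```bash
python3 -m inch '[0,0,0,0,0,0,-0.3,0,0,0,0,0,0,-0.3,0,-0.02,0,0,0,0,-0.3,0,-0.045,0,0,0,0,-0.3,0,-0.035,0,0,0,0,-0.3,0,0,0,0,8,0,0,0,0,0,0,8,0,0.5,0,0,0,0,8,0,1,0,0,0,0,8,0,1,0,0,0,0,5,0,1]'; python3 -m inch '[0,0,0,0,0,0,1]'; python3 snap.py 38 wrist; python3 wa.py wrist38; python3 go.py 540.7 325.2 120 -16.1
```

```text
t: 52.25
eef_pos: [571.2, 182.8, 153.3]
tcp_rot: [-1.572, -0.0, -0.28]
ft_force: [-0.4, 0.7, 0.5]
opening: 0.29
t: 52.35
eef_pos: [571.3, 182.9, 153.3]
tcp_rot: [-1.572, -0.0, -0.276]
ft_force: [0.4, -0.1, -0.6]
opening: 0.2
mark z 36.0 r 47.9 wheel deg -0.1
mark z 86.0 r 12.2 wheel deg -0.1
pos [571.3 182.9 153.3] rot [-90.06  -0.   -15.59] t 52.4 open 15.2
tool shift mm [-67.7  33.1 128.9] norm 149.3 rows>= 3.0
world [-30.6 142.3 -33.3] turn rotvec deg [0.06 0.51 0.  ]
```

View pics/wrist38.png

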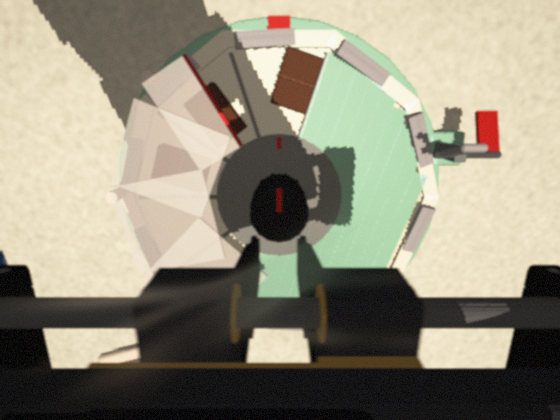

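```bash
python3 - <<'E'
from m import *
c=load("wrist38");P=cloud(c)
cv2.imwrite("pics/z38.png",cv2.resize(c["pixels"][10:260,100:340],None,fx=3,fy=2.4,interpolation=cv2.INTER_CUBIC))
hsv=cv2.cvtColor(c["pixels"],cv2.COLOR_BGR2HSV);H,S,V=[hsv[...,i] for i in range(3)]
br=((H<20)|(H>174))&(S>90)&(V<150)&(P[...,2]<60)
D=(P[...,:2]-[570.5,183.3])@np.array([[.961,.277],[-.277,.961]])
for st,ce,m in blobs(br,50):
    d=D[m];r=np.hypot(*d.T);a=180-np.degrees(np.arctan2(d[:,1],d[:,0]));a=(a+180)%360-180
    print(ce.round(0),st[4],"z",np.percentile(P[m][:,2],[5,50,95]).round(1),"r",np.percentile(r,[2,98]).round(0),"ang cw",np.percentile(a,[2,98]).round(1))
E
```

```text
[296.  80.] 2122 z [43.1 44.3 45.5] r [ 77. 118.] ang cw [-2.  15.9]
[220. 104.] 932 z [43.2 45.  53.4] r [ 60. 130.] ang cw [-32.9 -25. ]
[477. 128.] 58 z [43.5 47.  52.3] r [165. 173.] ang cw [65.1 72.3]
[279. 142.] 74 z [34.7 36.2 37. ] r [43. 53.] ang cw [-2.9  2.5]
```

View pics/z38.png

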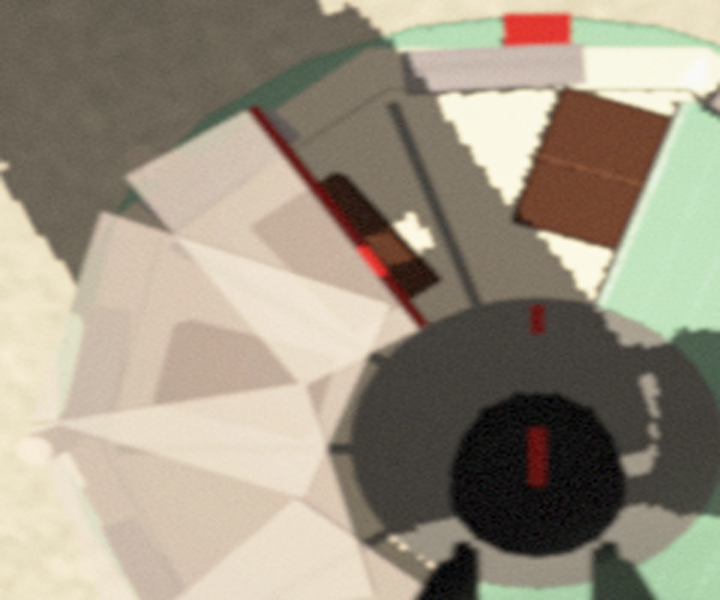

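The pocket 1 bar at (296,80) is flat at z 44 but has been shoved against the clockwise wall. It looked straight in the earlier picture, so this is probably the announced knock. I'll slide it back to centre without lifting it.

```bash
python3 bar.py wrist38 44 486 220 45; python3 go.py 486 208 110 -16
```

```text
bar [284.1  60.1] n 50 ctr 465.1 217.6 size 19.5 2.8 long axis deg -33.5 z med 43.9
bar [275.1  95.1] n 69 ctr 485.9 204.5 size 19.1 8.3 long axis deg -10.6 z med 44.1
pos [571.3 182.9 153.3] rot [-90.06  -0.   -15.59] t 52.4 open 15.2
tool shift mm [-88.9  43.3   1.3] norm 98.9 rows>= 2.0
world [-85.3  25.1 -43.3] turn rotvec deg [0.06 0.41 0.  ]
```

```bash
python3 -m inch '[-0.044,0.013,0,0,0,0,0.03,-0.044,0.013,0,0,0,0,0.03,0,0,0,0,0,0,0.03,0,0,0,0,0,0,0.03]'; python3 snap.py 39 wrist; sed -i 's/V<110/V<160/' bar.py; python3 bar.py wrist39 44 486 220 50; python3 go.py 486 208 110 -16
```

```text
t: 52.8
eef_pos: [486.4, 207.1, 127.5]
tcp_rot: [-1.572, -0.0, -0.271]
ft_force: [0.9, -0.0, 0.9]
opening: 0.441
bar [280.6 142.9] n 152 ctr 435.7 221.8 size 16.9 6.4 long axis deg 74.5 z med 21.5
bar [295.9 197.1] n 2082 ctr 480.6 223.0 size 45.5 30.5 long axis deg -33.4 z med 44.2
bar [240.  232.2] n 68 ctr 496.3 173.2 size 15.7 4.7 long axis deg 8.0 z med 41.6
bar [193.6 313.2] n 661 ctr 557.5 112.8 size 63.0 16.8 long axis deg -21.8 z med 223.1
bar [362.7 311.5] n 586 ctr 595.5 251.2 size 60.6 16.6 long axis deg -9.1 z med 222.8
bar [323.2 363.6] n 2623 ctr 629.6 187.0 size 305.1 16.0 long axis deg 74.5 z med 232.0
pos [487.3 207.  127.7] rot [-9.002e+01 -7.000e-02 -1.557e+01] t 52.85 open 43.7
tool shift mm [-1.6 17.7  0.7] norm 17.8 rows>= 1.0
world [ -1.3   1.  -17.7] turn rotvec deg [0.02 0.43 0.07]
```

View pics/wrist39.png

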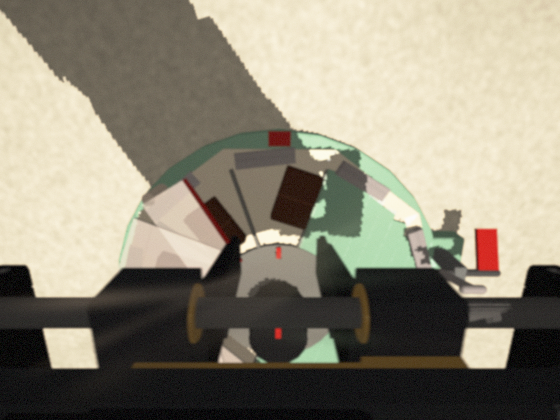

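```bash
python3 -m inch '[0,0,0,0,6,0,0.03,0,0,0,0,6,0,0.03,0,0,0,0,5.8,0,0.03,0,0,0,0,0,0,0.03]'; python3 go.py 479.5 221.3 38.5 -33.4
```

```text
t: 53.25
eef_pos: [487.8, 206.5, 127.5]
tcp_rot: [-1.571, -0.001, -0.586]
ft_force: [-0.3, 0.8, -0.5]
opening: 0.485
pos [487.8 206.5 127.5] rot [-9.000e+01 -6.000e-02 -3.355e+01] t 53.25 open 46.1
tool shift mm [-15.2  89.    7.7] norm 90.6 rows>= 2.0
world [ -8.3  14.8 -89. ] turn rotvec deg [-0.   -0.15  0.06]
```

```bash
python3 -m inch '[-0.011,0.03,0.0077,0,0,0,0.03,0,0.03,0,0,0,0,0.03,0,0.02,0,0,0,0,0.03,0,0.008,0,0,0,0,0.03,0,0,0,0,0,0,0.03]'; python3 go.py 486 207.7 37.7 -16.1; python3 -m inch '[0,0,0,0,0,0,0.3,0,0,0,0,0,0,0.5,0,0,0,0,0,0,0.5]'; python3 snap.py 40 wrist; python3 wa.py wrist40
```

```text
t: 53.75
eef_pos: [481.9, 219.0, 38.7]
tcp_rot: [-1.573, 0.0, -0.583]
ft_force: [-0.4, -1.4, -0.6]
opening: 0.484
pos [481.9 219.   38.7] rot [-9.010e+01  2.000e-02 -3.338e+01] t 53.75 open 46.0
tool shift mm [ 9.6  1.  -7.1] norm 12.0 rows>= 1.0
world [  4.1 -11.3  -1. ] turn rotvec deg [  0.09 -17.28  -0.04]
t: 54.05
eef_pos: [482.5, 219.4, 40.3]
tcp_rot: [-1.569, -0.002, -0.584]
ft_force: [2.1, -0.1, 1.5]
opening: 0.31
mark z 36.0 r 44.4 wheel deg -0.1
```

View pics/wrist40.png

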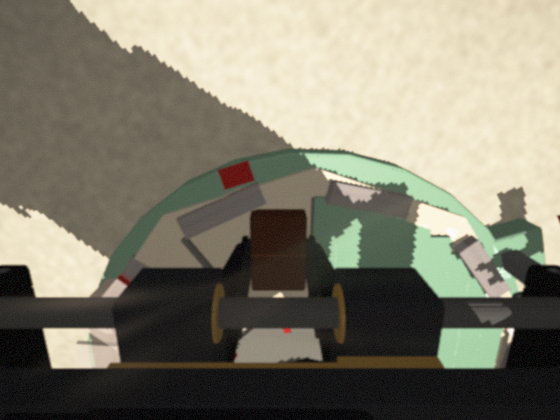

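```bash
python3 -m inch '[0.0064,0,-0.0034,0,0,0,0.5,0.0064,0,-0.0034,0,0,0,0.5,0,0,0,0,-5.8,0,0.5,0,0,0,0,-5.8,0,0.5,0,0,0,0,-5.7,0,0.5,0,0,0,0,0,0,0.5,0,0.0012,0,0,0,0,0.5,0,0,0,0,0,0,0.5]'; python3 go.py 489.5 206.7 38.5 -16.1; python3 -m inch '[0,0,0,0,0,0,0.2,0,0,0,0,0,0,0.1,0,0,0,0,0,0,0.1,0,-0.01,0,0,0,0,0.1,0,-0.03,0,0,0,0,0.1,0,-0.03,0,0,0,0,0.1,0,-0.02,0,0,0,0,0.1,0,0,0,0,0,0,0.1,0,0,0,0,0,0,0.1]';python3 snap.py 41 wrist; python3 bar.py wrist41 44 486 208 50; python3 wa.py wrist41; python3 go.py 540.7 325.2 120 -16.1
```

```text
t: 54.9
eef_pos: [489.3, 206.8, 40.1]
tcp_rot: [-1.57, -0.002, -0.282]
ft_force: [-3.4, 0.9, 21.9]
opening: 0.306
pos [489.3 206.8  40.1] rot [-89.95  -0.14 -16.15] t 54.9 open 29.1
tool shift mm [ 0.2  1.6 -0. ] norm 1.6 rows>= 1.0
world [ 0.2 -0.1 -1.6] turn rotvec deg [-0.05 -0.05  0.14]
t: 55.8
eef_pos: [488.5, 206.5, 128.4]
tcp_rot: [-1.571, -0.001, -0.282]
ft_force: [0.0, -0.1, 0.2]
opening: 0.449
bar [278.2 140.7] n 75 ctr 436.8 221.4 size 16.9 2.7 long axis deg 73.9 z med 21.6
bar [278.7 204.4] n 2015 ctr 484.9 208.0 size 45.5 29.9 long axis deg -16.1 z med 44.3
bar [227.5 223.1] n 730 ctr 486.7 162.8 size 39.3 18.7 long axis deg 18.5 z med 44.2
bar [190.3 313.5] n 629 ctr 557.7 108.7 size 62.1 15.3 long axis deg -22.7 z med 224.6
bar [366.  312.1] n 559 ctr 600.1 252.2 size 62.0 16.4 long axis deg -8.3 z med 224.3
bar [328.  363.6] n 2607 ctr 632.8 188.2 size 306.0 17.2 long axis deg 73.9 z med 232.9
mark z 36.0 r 48.5 wheel deg 0.2
mark z 86.0 r 5.1 wheel deg 2.5
pos [488.2 206.4 127.7] rot [-9.007e+01  3.000e-02 -1.617e+01] t 55.85 open 42.5
tool shift mm [ 17.3   7.5 128.7] norm 130.1 rows>= 3.0
world [ 52.5 118.8  -7.7] turn rotvec deg [ 0.07 -0.07 -0.03]
```

View pics/wrist41.png

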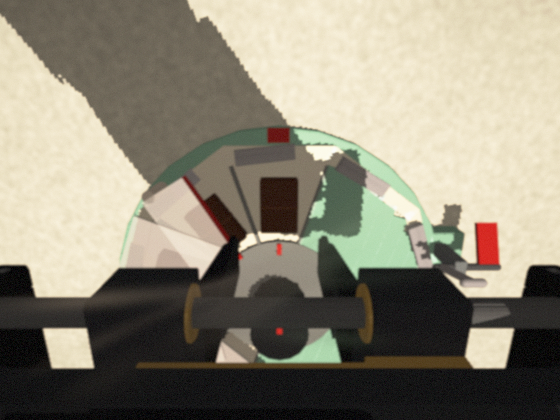

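The bar is centred and radial again, flat at z 44.3, and the wheel still reads 0. Now I'll push the upright pawl arm over to +x.

```bash
python3 go.py 534.9 326.8 125 -16.1; python3 -m inch '[0.004,0,0.0425,0,0,0,1,0.004,0,0.0425,0,0,0,1,0.003,0,0.0432,0,0,0,1,0,0,0,0,0,0,1,0,0,0,0,0,0,1]'; python3 go.py 534.9 326.8 82 -16.1; python3 snap.py 42 wrist
```

```text
pos [488.2 206.4 127.7] rot [-9.007e+01  3.000e-02 -1.617e+01] t 55.85 open 42.5
tool shift mm [ 11.3   2.6 128.6] norm 129.1 rows>= 3.0
world [ 46.7 120.4  -2.7] turn rotvec deg [ 0.07 -0.07 -0.03]
t: 56.35
eef_pos: [534.0, 326.9, 126.2]
tcp_rot: [-1.574, 0.002, -0.281]
ft_force: [0.3, -0.2, 0.7]
opening: 0.086
pos [534.  326.9 126.2] rot [-90.16   0.12 -16.09] t 56.35 open 8.2
tool shift mm [ 1.  44.2  0.3] norm 44.2 rows>= 1.0
world [  0.9  -0.1 -44.2] turn rotvec deg [ 0.16  0.01 -0.12]
```

View pics/wrist42.png

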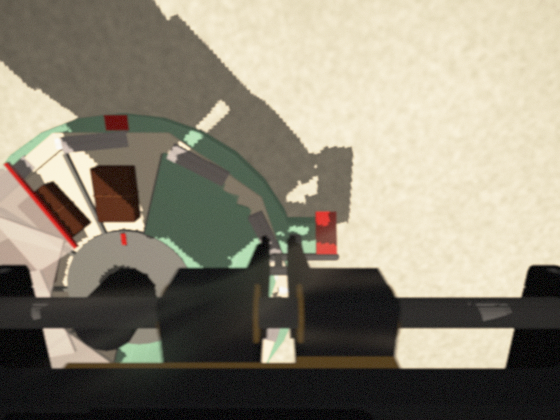

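The fingers are on the -x side of the arm, with the tab at (326,225). Descending and pushing.

```bash
python3 -m inch '[0.001,0.025,0,0,0,0,1,0,0.019,0,0,0,0,1,0,0,0,0,0,0,1,0.01,0,0,0,0,0,1,0.01,0,0,0,0,0,1,0.01,0,0,0,0,0,1,0.008,0,0,0,0,0,1]';python3 -m inch '[0.008,0,0,0,0,0,1,0.006,0,0,0,0,0,1,0.005,0,0,0,0,0,1,0,0,0,0,0,0,1]'; python3 -m inch '[0,-0.04,0,0,0,0,1,0,-0.04,0,0,0,0,1,0.03,-0.03,-0.02,0,0,0,1,0.03,0,-0.03,0,0,0,1,0,0,0,0,0,0,1,0,0,0,0,0,0,1]';python3 snap.py 43 wrist; python3 wa.py wrist43
```

```text
t: 57.1
eef_pos: [573.7, 315.3, 84.7]
tcp_rot: [-1.571, -0.001, -0.283]
ft_force: [0.1, -0.9, -1.1]
opening: 0.006
t: 57.5
eef_pos: [591.1, 310.2, 83.9]
tcp_rot: [-1.572, -0.0, -0.283]
ft_force: [0.2, -0.4, -0.5]
opening: 0.006
t: 58.1
eef_pos: [634.1, 245.2, 193.7]
tcp_rot: [-1.572, 0.001, -0.284]
ft_force: [-0.2, -0.5, -0.5]
opening: 0.01
mark z 36.0 r 48.3 wheel deg 0.6
mark z 86.0 r 12.2 wheel deg 1.2
```

View pics/wrist43.png

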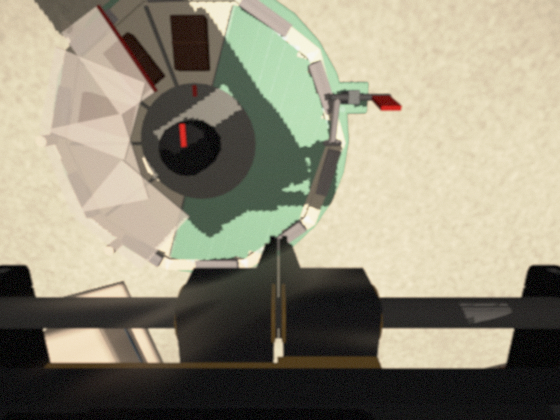

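The pawl is down again: tab at (385,103), arm end near (333,145). For the final check I'll return to the first viewing pose and compare with the initial picture.

```bash
python3 go.py 531 187 214 -14.4; python3 -m inch '[-0.042,-0.01,-0.042,0,-0.9,0,-0.2,-0.042,-0.01,-0.042,0,-0.9,0,-0.2,0,0,0,0,0,0,-0.2,0,0,0,0,0,0,-0.2,0,0,0,0,0,0,-0.2]'; python3 go.py 531 187 214 -14.4; python3 snap.py 44 wrist top; python3 car.py wrist1 wrist44; python3 wa.py wrist1; python3 wa.py wrist44
python3 - <<'E'
from m import *
for n in ("wrist1","wrist44"):
    c=load(n);P=cloud(c);D=(P[...,:2]-[570.5,183.3])@np.array([[.961,.277],[-.277,.961]])
    m=(abs(D[...,1]-128)<3)&(P[...,2]>38)&(D[...,0]>-45)&(D[...,0]<5)
    for a in range(-44,6,6):
        k=m&(D[...,0]>=a)&(D[...,0]<a+6); print(n,a+3,k.sum(),np.round(np.percentile(P[k][:,2],80),1) if k.sum() else None)
E
```

```text
pos [633.7 246.  193.6] rot [-9.007e+01  6.000e-02 -1.618e+01] t 58.15 open 0.3
tool shift mm [-82.2 -20.3 -85.3] norm 120.2 rows>= 3.0
world [-102.7  -59.    20.4] turn rotvec deg [ 0.07 -1.78 -0.06]
t: 58.65
eef_pos: [548.7, 198.6, 210.6]
tcp_rot: [-1.571, -0.0, -0.25]
ft_force: [0.4, -0.7, -0.3]
opening: 0.367
pos [548.7 198.6 210.6] rot [-9.003e+01 -3.000e-02 -1.432e+01] t 58.65 open 34.9
tool shift mm [-14.3  -3.4 -15.6] norm 21.4 rows>= 1.0
world [-17.7 -11.6   3.4] turn rotvec deg [0.03 0.08 0.03]
wrist1 knob n 1611 85.13951105188534 ((570.5205078125, 183.88722229003906), 22.60062599182129) [570.037  183.8872]
disc [571.42692063 183.23765362] 1.099515752160571
 red [288.5  80.5] 200 [434.4 222.2  21.6] r 142.4 ang 164.1
 red [233.2 138.3] 147 [473.7 156.5  52.5] r 101.3 ang -164.7
 red [286.5 174.5] 36 [524.2 197.2  36.3] r 49.2 ang 163.5
 red [458.8 199.4] 231 [578.9 348.4  78.5] r 165.4 ang 87.4
 red [286.1 224.4] 122 [560.  186.6  85.9] r 12.0 ang 163.5
wrist44 knob n 1685 85.16986918553384 ((570.7046508789062, 183.88238525390625), 22.674489974975586) [570.70465 184.14375]
disc [570.99992374 182.79679624] 1.1978397125754485
 red [272.4  65.1] 198 [434.5 222.   21.6] r 142.0 ang 164.0
 red [218.2 128.2] 238 [478.8 157.9  52.3] r 95.5 ang -164.9
 red [270.5 161.6] 37 [524.3 196.8  35.8] r 48.7 ang 163.3
 red [445.2 186.3] 241 [579.1 348.4  78.5] r 165.8 ang 87.2
 red [268.1 211.2] 106 [560.  186.4  86.1] r 11.6 ang 161.9
mark z 36.0 r 48.3 wheel deg 0.6
mark z 86.0 r 11.0 wheel deg 1.5
mark z 36.0 r 48.1 wheel deg 0.2
mark z 86.0 r 11.0 wheel deg 0.3
wrist1 -41 37 58.6
wrist1 -35 33 56.0
wrist1 -29 31 53.8
wrist1 -23 32 51.2
wrist1 -17 30 49.1
wrist1 -11 28 46.2
wrist1 -5 27 43.8
wrist1 1 18 41.8
wrist1 7 0 None
wrist44 -41 40 58.3
wrist44 -35 34 55.9
wrist44 -29 35 53.5
wrist44 -23 33 51.0
wrist44 -17 29 48.9
wrist44 -11 32 46.2
wrist44 -5 29 43.4
wrist44 1 18 41.7
wrist44 7 0 None
```

View pics/wrist44.png

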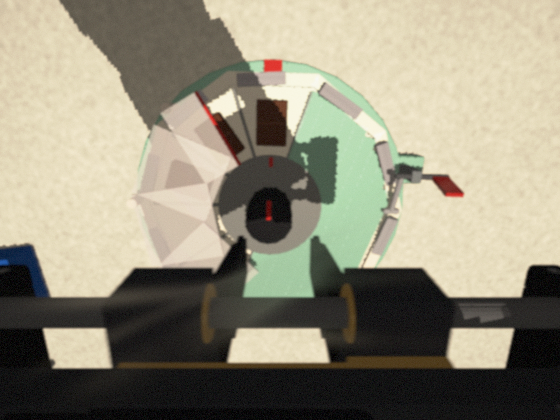

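Pawl profile and wheel angle match the initial state within 0.5 mm and 0.5°. A final look at the bar 3 pocket and the bystanders.

```bash
python3 -m inch '[-0.03,-0.03,0,0,0,0,-0.2,-0.03,-0.02,0,0,0,0,-0.2,0,0,0,0,0,0,-0.2]'; python3 snap.py 45 scene wrist; python3 - <<'E'
from h import *
s=load("scene45")["pixels"];w=load("wrist45")["pixels"]
a=cv2.resize(s[120:330,90:470],(760,420),interpolation=cv2.INTER_CUBIC);cv2.imwrite("pics/s45.png",a)
cv2.imwrite("pics/w45.png",cv2.convertScaleAbs(cv2.resize(w[60:280,100:360],None,fx=2.6,fy=2.6,interpolation=cv2.INTER_CUBIC),alpha=1.2))
E
```

```text
t: 59.05
eef_pos: [489.0, 213.9, 262.9]
tcp_rot: [-1.57, -0.002, -0.249]
ft_force: [1.1, 0.0, -0.7]
opening: 0.597
```

View pics/s45.png

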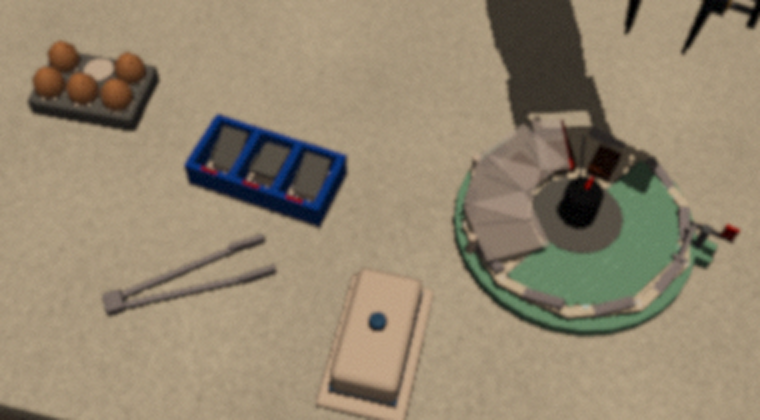

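View pics/w45.png

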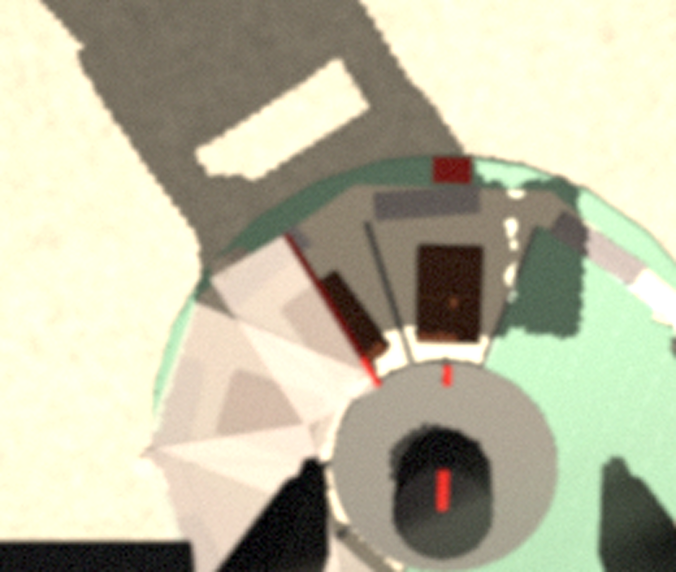

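The pictures show the bars in pocket 1 at (450,290) and pocket 2 at (350,320), and the third bar faintly through the cover at (255,400). The tray is empty and the bystanders look unmoved. Handing in.

```bash
python3 -c "
from cell import env;print(env.state()['t']);print(env.job_done())"
```

```text
59.15
the job is handed in; nothing more can be done
None
```

All three bars that were there are in the dispenser: the loose bar in pocket 1, the well 3 bar in pocket 2 and the well 1 bar in pocket 3 (well 2 was empty). I gave the knob one click between bars, threw the pawl back, turned the wheel back to its stop, and flipped the pawl down again. I handed in at about 59 s.

**What the last checks showed**
- **Wheel:** it reads within about 0.5° of 0, and I felt the stop when I reached it.
- **Pawl:** its arm profile matches the starting picture within 0.5 mm.
- **Bars:** the pocket 1 and pocket 2 bars are flat, with tops at z 44. The pocket 3 bar shows only as a faint shape through the cover, so I could not re-measure it; its top was at z 44 when I placed it.
- **Other items:** the tray is empty and the dish, egg tray and tongs look unmoved. That was judged by eye from the picture.

**What went wrong or needed mending**
- **Wrist limit:** tilting the second bar level at the window ran into a wrist limit. I laid each tray bar flat on free shelf first and regrasped it.
- **Refused move:** one lift call was refused for a typing error, so the turn after it ran at shelf height, with no harm done.
- **Shifted bar:** after the wheel was turned back, the pocket 1 bar had been shoved against its wall. I slid it back to the centre before putting the pawl down. Releasing it there, I briefly pressed down with about 22 N.

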